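# Change the batch under the UV curing hood

## Task

Turn the lamp dial all the way down to its off stop before any pan goes in or out, then slide the finished pan (blue specimen) out from under the low curing hood and set it flat with its whole pan on the cork mat. Slide every uncured pan (yellow specimen) flat along the bench under the hood, square to it, fully home against the back stop with its handle sticking out of the front, and only when all are in turn the dial all the way up to its full stop. Leave the bottles, jar, beaker, tin, glass disc and spatula where they are.

Things in the scene. Friction and masses are not known exactly. Their poses are not given: they have to be found in the camera images.
- hood: fixed UV hood: amber roof 370 mm wide (y), 12 thick, underside only 30 mm above the bench, open at the front (-x, towards the robot). Origin: on the bench below the middle of the roof's front edge; +x goes in. Back stop (face of a 95 mm high rear housing) at x = 75 mm: a pan home there has its origin at x = 45. Cheeks 42 mm high leave y from -170 to 170, room for 4 pans. Lamp bar on the roof up to z = 64
- pan1: Uncured pan, on the open bench (3 or 4 are there; None if absent). Shallow square steel pan 60 x 60 x 20 mm with a yellow resin disc in it and a black bar handle, about 150 g, mostly in the pan. Origin: centre of the pan's underside; z up. The handle sticks out along the pan's own -x, from x = -30 to -105 mm, 12 mm wide (y), z from 6 to 28 mm
- pan1_grip (a point): middle of the gripping part of the handle of pan1: 85 mm from the pan's origin along its -x, 17 mm above its underside
- pan2: Uncured pan, on the open bench (3 or 4 are there; None if absent). Shallow square steel pan 60 x 60 x 20 mm with a yellow resin disc in it and a black bar handle, about 150 g, mostly in the pan. Origin: centre of the pan's underside; z up. The handle sticks out along the pan's own -x, from x = -30 to -105 mm, 12 mm wide (y), z from 6 to 28 mm
- pan2_grip (a point): middle of the gripping part of the handle of pan2: 85 mm from the pan's origin along its -x, 17 mm above its underside
- pan3: Uncured pan, on the open bench (3 or 4 are there; None if absent). Shallow square steel pan 60 x 60 x 20 mm with a yellow resin disc in it and a black bar handle, about 150 g, mostly in the pan. Origin: centre of the pan's underside; z up. The handle sticks out along the pan's own -x, from x = -30 to -105 mm, 12 mm wide (y), z from 6 to 28 mm
- pan3_grip (a point): middle of the gripping part of the handle of pan3: 85 mm from the pan's origin along its -x, 17 mm above its underside
- pan4: Uncured pan, on the open bench (3 or 4 are there; None if absent). Shallow square steel pan 60 x 60 x 20 mm with a yellow resin disc in it and a black bar handle, about 150 g, mostly in the pan. Origin: centre of the pan's underside; z up. The handle sticks out along the pan's own -x, from x = -30 to -105 mm, 12 mm wide (y), z from 6 to 28 mm
- pan4_grip (a point): middle of the gripping part of the handle of pan4: 85 mm from the pan's origin along its -x, 17 mm above its underside
- cured: The finished pan, at first under the hood near the back stop, handle out. Shallow square steel pan 60 x 60 x 20 mm with a blue resin disc in it and a black bar handle, about 150 g, mostly in the pan. Origin: centre of the pan's underside; z up. The handle sticks out along the pan's own -x, from x = -30 to -105 mm, 12 mm wide (y), z from 6 to 28 mm
- cured_grip (a point): middle of the gripping part of the handle of the finished pan: 85 mm from the pan's origin along its -x, 17 mm above its underside
- mat: square cork mat, fixed, 140 x 140 x 6 mm, to one side of the hood (left or right). Origin: centre of its underside, on the bench; z up
- supply: lamp supply, fixed: a white metal box 120 x 130 mm and 70 mm high on the other side of the hood, with the black dial on the middle of its top. Origin: centre of its underside; z up
- dial_grip (a point): point on the vertical axis of the dial, 107 mm above the bench: the height at which to grip its bar. The bar is 42 mm long, 14 mm thick, from 84 to 114 mm above the bench; below it is a disc 44 mm across
- dial (a joint): dial angle in rad: 0 = off (anticlockwise stop seen from above), 2.4 = full (clockwise stop). Clockwise from above increases it. At angle 0 the bar lies along the supply's x axis; at angle a it is turned by a clockwise. Turns easily (about 0.03 N m) and stays where left
- bottle_l: bystander, to be left alone: clear bottle with a blue cap, 68 mm across, 150 mm high, origin at its underside
- bottle_r: bystander, to be left alone: clear bottle with a blue cap, 68 mm across, 150 mm high, origin at its underside
- jar_l: bystander, to be left alone: amber jar with a blue cap, 56 mm across, 70 mm high, origin at its underside
- beaker_r: bystander, to be left alone: glass beaker, 60 mm across, 80 mm high, origin at its underside
- tin: bystander, to be left alone: small tin, 44 mm across, 45 mm high, origin at its underside
- watchglass: bystander, to be left alone: green glass disc, 70 mm across, 8 mm high, origin at its underside
- spatula: bystander, to be left alone: spatula lying on the bench, 160 mm long
Mind the look-alikes: they are no part of the job. Leave any green look-alike of the pan2 alone.

How it is judged:
By the outcome, as a careful person would: the job done as asked, in the order asked, and still so for the second after the job is handed in, with the robot touching nothing.
Of pan1, pan2, pan3, pan4 only 3 to 4 are there at a start; the rules pass over those that are not, and their reading is None.
At some moment in a run one of pan1, pan2, pan3, pan4, cured may be knocked a few centimetres aside while the robot is not near it.
Once in a run the grip may slacken for a moment while it holds something.
It also fails if it takes over 210 s, if anything falls off the work surface, if the arm or the gripper's body presses on something with over 40 N, if the wrist force passes 120 N, or if a joint passes its speed limit or range.

## Robot

A 7-joint arm with a two-finger parallel gripper is mounted at the origin on the work surface. World frame = base frame: x ahead of the robot, y to its left, z up, the work surface at z = 0. Lengths are in m, angles in degrees, forces in N, time in s.
With the tool pointing down it reaches from about 0.4 to 0.875 m from the base axis. Payload 6.5 kg.
Tool frame: the origin (TCP) lies midway between the tips of the shut fingers; the grasp point (between the pads) lies 19 mm behind it (tcp_to_grasp is the z of the grasp point in the tool frame, in m); z points along the fingers, y is the line along which they close (so a half turn about z gives the same grasp; the last joint's range is limited). The gripper opens to 85 mm and grips with 20 to 120 N. Pads are 22 mm wide; open, the fingers measure 114 mm over their backs; the gripper's body (76 mm by 85 mm) begins 54 mm behind the grasp point. The pads swing forward as they close: fully open they stand 13 mm farther back than shut.
Start: joints at [-69.339, 30.733, -0.252, 88.115, 0.149, 61.152, -4.079], TCP at [0.269, 0.592, 0.231] pointing down, gripper open.
Joint ranges: [-154.64, 154.64], [-21.42, 123.67], [-72.66, 72.17], [13.99, 137.28], [-74.86, 254.86], [10.95, 109.41], [-158.01, 158.01]. Speed limits (degrees/s): [136.94, 136.94, 180, 180, 180, 180, 180].

## Interface

Orientations are given as a 3x3 rotation matrix whose columns are the frame's x, y, z axes.
In Python, from workcell import * gives the robot as it stands. The module is installed in compiled form; this text tells all that it offers.
- The arm moves only by the shell command python3 -m crank 'ROWS' [OPENING]. ROWS is JSON, a list of rows, each an object with "dp": the shift along the tool's x, y, z each as a share of 0.5 m, from -1 to 1, a list of three; "twist": the turn, a rotation vector about the tool's x, y, z each as a share of pi rad, from -1 to 1, a list of three. A call has exactly 10 rows; each row is the pose to reach, as a shift and turn from the pose commanded when the call began, along the tool's axes at that moment, turning the shorter way round; what a row does not reach only later rows make up. A row lasts 1/8 s, in which the tool goes at most 62.5 mm and 10.7 degrees, less where a joint would pass 70% of its speed; a pose out of reach is approached as far as the arm can. A call with a number of a shift or a turn outside -1 to 1 is refused whole. A call with a gripper value outside its range is refused whole. OPENING is the opening, from -1 (shut) to 1 (fully open), so that 0 is half open, set as the call begins (- or left out, the last holds). The fingers move at their own pace and stop on an object; the grip force is fixed at half the most. Time passes only in rows, so rows that repeat a pose let the fingers close, or fill a call up. It gives the time, the measured TCP pose, the force, the opening and the grip force at its end, in the units of the state.
- state(): the state, without advancing time (a new reading comes with each control period).
- capture(name): name is "scene" or "top" or "wrist"; returns the picture (420x560x3 uint8, red, green, blue); there is no depth.
- calibration(name): a dict with "fovy" (degrees; the focal length in pixels is half the picture's height over the tangent of half this angle, whatever the lens; pixels are square), "cx", "cy" (the principal point, pixels), "k1" (the pictures are not rectified: a ray, as slopes to the right and down, at radius r is drawn at 1 + k1 r^2 times it, then the intrinsics apply), "rvec" (rotation vector, rad) and "tvec" (3), from world to camera coordinates, as OpenCV has them. Camera axes: x right, y down, z forward; pixel columns grow to the right and rows downward; lengths in m; the calibration is good to about 2 mm. A picture is of the moment at which its call begins: read the wrist's pose just before it. calibration takes no time and is no camera call; for the wrist camera it gives the pose at the moment of the call.
- sign_off(): hands the job in; it is judged then, once.
Trained networks look in the newest picture that a camera, given by its name, has taken for a name from the list of things; names that differ only in an ending like _2 or _b are one class to them, and where a whole thing is asked for, a point or a joint stands for the part that bears it (a point fixed in the world has none). Each returns a list of dicts, best first, with "p" (0 to 1); they miss things now and then, are a little off and sometimes report something else, mostly with a low value. They report only what shows in the picture. A call takes as long as a camera call. They do not tell look-alikes from the thing itself.
- boxes_of(camera, target): "point" ([column, row] in pixels, amid what is visible of it).
- regions_of(camera, target): "pixels" (420x560 bool, what is visible of it) and "point" ([column, row] in pixels, amid what is visible of it).
- tip_of(camera, target): "point" ([column, row] in pixels: a listed point, or the origin of a listed thing).
The state is a dict: "time": time; "qpos": joint angles; "joint_vel": joint speeds; "joint_torque": joint torques, N m; "tool_pos": TCP position; "ee_rot": TCP orientation; "force": force on the tool from outside, world axes, zero at the start; "ft_torque": the same for the moment, N m; "gripper_width": finger opening in m; "finger_force": force on a finger pad.
Only numpy, scipy, OpenCV 4.12 (cv2) and the standard library are available. Lean on these libraries where they do the work, as an engineer would, in place of code of your own. Each camera call takes 0.05 s, during which the arm holds its last target. There are 200 camera calls.

## Working session

There is one attempt and no reset: what is moved stays moved. The work goes in short steps, Python scripts to look and compute and a shell command to move; the robot and the scene stay as the last step left them, time stands still between calls to the robot, and variables do not carry over. Pictures are saved under pics/ and viewed, at most 16 in all, crops included, and the job is handed in when it is done.

```bash
mkdir -p pics; cat > h.py <<'E'
from workcell import *
import numpy as np, cv2
def save(cam,name):
    im=capture(cam); cv2.imwrite('pics/'+name,cv2.cvtColor(im,cv2.COLOR_RGB2BGR)); return im
def ray(cal,px):
    f=210/np.tan(np.radians(cal['fovy'])/2)
    d=np.array([(px[0]-cal['cx'])/f,(px[1]-cal['cy'])/f]); u=d.copy()
    for _ in range(30): u=d/(1+cal['k1']*(u@u))
    R=cv2.Rodrigues(np.array(cal['rvec'],float))[0]; t=np.array(cal['tvec'],float).ravel()
    return -R.T@t, R.T@np.array([u[0],u[1],1])
def atz(cal,px,z):
    o,d=ray(cal,px); return o+d*(z-o[2])/d[2]
def proj(cal,P):
    f=210/np.tan(np.radians(cal['fovy'])/2)
    R=cv2.Rodrigues(np.array(cal['rvec'],float))[0]; t=np.array(cal['tvec'],float).ravel()
    c=R@np.array(P,float)+t; u=c[:2]/c[2]; u=u*(1+cal['k1']*(u@u)); return np.array([cal['cx'],cal['cy']])+f*u
E
python3 - <<'E'
from h import *
np.set_printoptions(precision=3,suppress=True)
s=state(); print(s['time'],s['tool_pos'],s['ee_rot'],s['force'],s['gripper_width'])
for c in ['scene','top']:
    save(c,c+'0.png'); cal=calibration(c); print(c,cal)
    for t,z in [('hood',0),('pan1',0),('pan1_grip',.017),('cured',0),('cured_grip',.017),('mat',0),('supply',0),('dial_grip',.107)]:
        for r in tip_of(c,t)[:6]: print(t,round(r['p'],2),np.round(r['point']),atz(cal,r['point'],z))
print(time if 0 else state()['time'])
E
```

```text
0.0 [0.269 0.591 0.23 ] [[-0.91   0.414 -0.001]
 [ 0.414  0.91  -0.002]
 [-0.    -0.002 -1.   ]] [ 0.37  -0.024  0.871] 0.08541434276951419
scene {'fovy': 46.48024625774439, 'cx': 280.90609344266966, 'cy': 196.76841379066175, 'k1': -0.049185852455229474, 'rvec': array([ 1.73 ,  2.149, -0.549]), 'tvec': array([ 0.101, -0.394,  1.605])}
hood 0.74 [268. 254.] [0.64  0.001 0.   ]
hood 0.58 [134. 135.] [ 0.349 -0.484  0.   ]
pan1 0.83 [304. 186.] [0.414 0.055 0.   ]
pan1 0.76 [384. 195.] [0.394 0.283 0.   ]
pan1_grip 0.71 [334. 181.] [0.389 0.134 0.017]
cured_grip 0.65 [293. 237.] [0.586 0.057 0.017]
mat 0.84 [395. 261.] [0.59  0.334 0.   ]
supply 0.79 [153. 215.] [ 0.598 -0.337  0.   ]
dial_grip 0.8 [142. 198.] [ 0.603 -0.34   0.107]
top {'fovy': 46.503362954156316, 'cx': 277.1539704289089, 'cy': 214.06358738034552, 'k1': -0.0817680560875011, 'rvec': array([ 2.134, -2.17 ,  0.113]), 'tvec': array([0.025, 0.517, 1.687])}
hood 0.7 [283. 182.] [ 0.639 -0.005  0.   ]
pan1 0.92 [178. 147.] [0.774 0.379 0.   ]
pan1 0.62 [298. 239.] [ 0.431 -0.057  0.   ]
pan1 0.55 [274. 249.] [0.398 0.032 0.   ]
pan1 0.55 [201. 247.] [0.408 0.29  0.   ]
pan1_grip 0.7 [246. 253.] [0.382 0.127 0.017]
cured_grip 0.44 [264. 195.] [0.589 0.062 0.017]
mat 0.95 [181. 198.] [0.587 0.363 0.   ]
mat 0.36 [296. 240.] [ 0.428 -0.05   0.   ]
supply 0.83 [377. 193.] [ 0.59  -0.343  0.   ]
supply 0.64 [148. 197.] [0.59  0.484 0.   ]
dial_grip 0.57 [384. 183.] [ 0.609 -0.347  0.107]
0.9
```

View pics/top0.png

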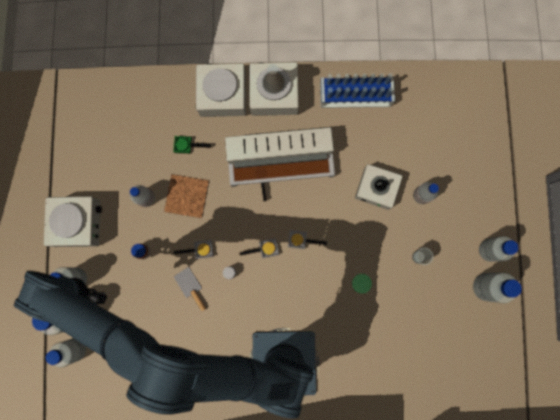

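View pics/scene0.png

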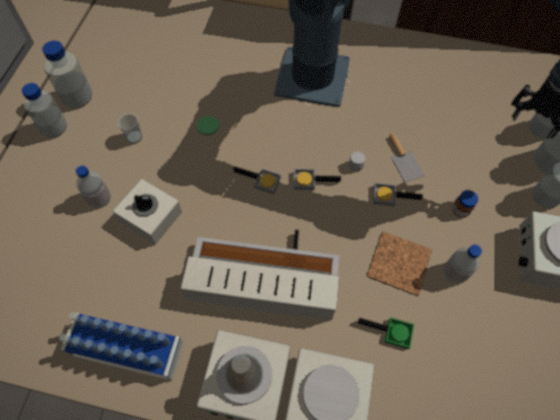

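```bash
python3 - <<'E'
from h import *
a=cv2.imread('pics/scene0.png')[155:320,175:435]; cv2.imwrite('pics/c1.png',cv2.resize(a,None,fx=3,fy=3,interpolation=cv2.INTER_CUBIC))
E
```

```text
(no output)
```

View pics/c1.png

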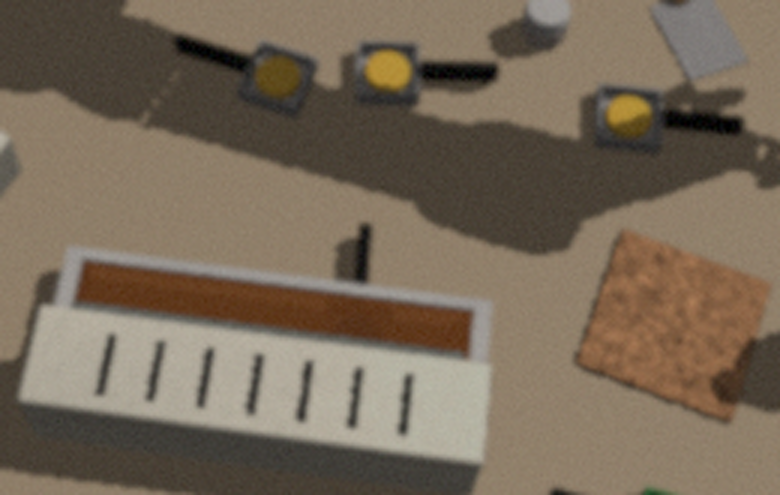

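```bash
cat >> h.py <<'E'
np.set_printoptions(precision=4,suppress=True)
from scipy.spatial.transform import Rotation as Ro
def Rdown(az):
    a=np.radians(az); x=np.array([np.cos(a),np.sin(a),0]); z=np.array([0,0,-1.]); return np.c_[x,np.cross(z,x),z]
def go(pos,az,P=None,R=None):
    """shares for a call, from (P,R) or the measured pose, to pos with tool x azimuth az"""
    s=state(); P=s['tool_pos'] if P is None else P; R=np.array(s['ee_rot'] if R is None else R)
    d=R.T@(np.array(pos)-P)/.5; w=(Ro.from_matrix(R.T@Rdown(az))).as_rotvec()/np.pi
    print('dp',d.round(4).tolist(),'tw',w.round(4).tolist(),'deg',w*180)
def me():
    s=state(); R=s['ee_rot']; print('t',s['time'],'P',s['tool_pos'],'az',np.degrees(np.arctan2(R[1][0],R[0][0])).round(2),'tilt',np.array(R)[:2,2],'F',s['force'],'w',round(s['gripper_width'],4),'ff',s['finger_force'],'q1,7',s['qpos'][0],s['qpos'][6])
E
python3 -c "
from h import *
go((.45,.1,.42),180)"
```

```text
dp [-0.7364, -0.7454, -0.3774] tw [0.0, 0.0, -0.1358] deg [  0.004    0.0018 -24.4519]
```

```bash
python3 -m crank '[{"dp":[-0.736,-0.745,-0.378],"twist":[0,0,-0.136]},{"dp":[-0.736,-0.745,-0.378],"twist":[0,0,-0.136]},{"dp":[-0.736,-0.745,-0.378],"twist":[0,0,-0.136]},{"dp":[-0.736,-0.745,-0.378],"twist":[0,0,-0.136]},{"dp":[-0.736,-0.745,-0.378],"twist":[0,0,-0.136]},{"dp":[-0.736,-0.745,-0.378],"twist":[0,0,-0.136]},{"dp":[-0.736,-0.745,-0.378],"twist":[0,0,-0.136]},{"dp":[-0.736,-0.745,-0.378],"twist":[0,0,-0.136]},{"dp":[-0.736,-0.745,-0.378],"twist":[0,0,-0.136]},{"dp":[-0.736,-0.745,-0.378],"twist":[0,0,-0.136]}]' 0
python3 - <<'E'
from h import *
me()
c='wrist'; cal=calibration(c); save(c,'w1.png'); print(cal, ray(cal,(cal['cx'],cal['cy'])))
for t,z in [('hood',0),('pan1',0),('pan1_grip',.017),('cured_grip',.017),('mat',0)]:
    for r in tip_of(c,t)[:5]: print(t,round(r['p'],2),np.round(r['point']),atz(cal,r['point'],z))
E
```

```text
time: 2.15
tool_pos: [0.4517, 0.096, 0.4221]
ee_rot: [[-1.0, 0.008, 0.004], [0.008, 1.0, 0.0], [-0.004, 0.0, -1.0]]
force: [-0.1, 1.0, 0.3]
gripper_width: 0.0429
finger_force: 0.0
t 2.15 P [0.4517 0.096  0.4221] az 179.55 tilt [0.0038 0.0002] F [-0.0574  1.0437  0.3184] w 0.0429 ff 0.0 q1,7 -29.067901929805785 72.45861067517052
{'fovy': 59.281969207963535, 'cx': 271.4466025006152, 'cy': 206.32543565537907, 'k1': -0.03345521209829894, 'rvec': array([-2.0543, -2.037 , -0.3341]), 'tvec': array([-0.0996, -0.5291,  0.4168])} (array([0.3694, 0.0961, 0.5638]), array([ 0.3188, -0.002 , -0.9478]))
hood 0.71 [213. 249.] [ 0.633  -0.0043  0.    ]
pan1 0.96 [393. 104.] [0.4    0.2771 0.    ]
pan1 0.73 [172. 122.] [ 0.4238 -0.0526  0.    ]
pan1 0.71 [415. 320.] [0.7799 0.3542 0.    ]
pan1 0.63 [234. 106.] [0.4019 0.0414 0.    ]
pan1_grip 0.74 [296.  90.] [0.3803 0.1318 0.017 ]
cured_grip 0.6 [249. 225.] [0.585  0.0593 0.017 ]
mat 0.56 [421. 224.] [0.592  0.3412 0.    ]
```

View pics/w1.png

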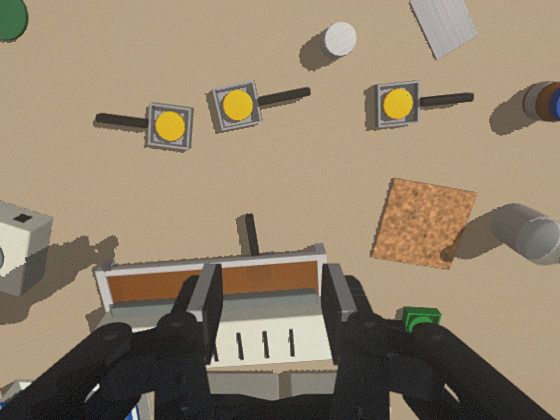

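```bash
cat >> h.py <<'E'
def hsv(im): return cv2.cvtColor(im,cv2.COLOR_RGB2HSV)
def blobs(m,amin):
    n,l,st,ce=cv2.connectedComponentsWithStats(m.astype(np.uint8)); return [(l==i) for i in range(1,n) if st[i,4]>=amin]
def pts(m): y,x=np.nonzero(m); return np.c_[x,y]
def pans(im,cal,lo=(18,150,120),hi=(32,255,255),rmax=.14,V=60):
    """[(origin xy, az of pan +x, grip xy)] from disc colour and dark handle"""
    H=hsv(im); out=[]
    dark=cv2.morphologyEx((H[...,2]<V).astype(np.uint8),cv2.MORPH_OPEN,np.ones((2,2),np.uint8))>0
    for b in blobs(cv2.inRange(H,lo,hi)>0,60):
        c=atz(cal,pts(b).mean(0),.014)[:2]; best=None
        for k in blobs(dark,60):
            p=pts(k); w=np.array([atz(cal,q,.026)[:2] for q in p[::3]])
            if len(p)>3000: continue
            d=np.linalg.norm(w.mean(0)-c)
            if .045<d<.09 and (best is None or abs(d-.068)<best[0]):
                best=(abs(d-.068),w)
        if best is None: print('disc',c,len(pts(b)),'no handle'); continue
        w=best[1]; v=c-w.mean(0); u=np.linalg.svd(w-w.mean(0))[2][0]; u=u*np.sign(u@v)
        u=v/np.linalg.norm(v)
        print('disc px',pts(b).mean(0).round(),'origin',c,'az',np.degrees(np.arctan2(u[1],u[0])).round(1),'grip',c-.085*u,'far',np.max((c-w)@u).round(4),'width',np.ptp((w-c)@np.array([-u[1],u[0]])).round(4))
def hoodfit(im,cal,box):
    H=hsv(im); m=cv2.inRange(H,(3,120,60),(17,255,220))>0; mm=np.zeros_like(m); x0,y0,x1,y1=box; mm[y0:y1,x0:x1]=m[y0:y1,x0:x1]
    b=max(blobs(mm,100),key=lambda k:k.sum()); P=pts(b)
    print('orange',b.sum(),P.min(0),P.max(0))
    W=np.array([atz(cal,q,.042)[:2] for q in P]); r=cv2.minAreaRect(W.astype(np.float32)*1000); print(r,cv2.boxPoints(r)/1000)
    e=np.array([atz(cal,(x,P[P[:,0]==x][:,1].min()-.5),.042)[:2] for x in np.unique(P[:,0])[4:-4]]); k=np.polyfit(e[:,1],e[:,0],1)
    for _ in range(3):
        rr=e[:,0]-np.polyval(k,e[:,1]); g=abs(rr)<.003; k=np.polyfit(e[g,1],e[g,0],1)
    print('front edge yaw',-np.degrees(np.arctan(k[0])),'x at y0',k[1],g.mean(),'y range',e[:,1].min(),e[:,1].max())
E
python3 - <<'E'
from h import *
im=cv2.cvtColor(cv2.imread('pics/w1.png'),cv2.COLOR_BGR2RGB); cal=calibration('wrist')
pans(im,cal); hoodfit(im,cal,(90,240,340,330))
H=hsv(im); m=cv2.inRange(H,(3,60,60),(20,255,255)); m[:,:360]=0
b=max(blobs(m>0,100),key=lambda k:k.sum()); W=np.array([atz(cal,q,.006)[:2] for q in pts(b)]).astype(np.float32); print('mat',b.sum(),cv2.minAreaRect(W*1000))
cv2.imwrite('pics/c2.png',cv2.resize(cv2.cvtColor(im[225:370,80:350],cv2.COLOR_RGB2BGR),None,fx=2.9,fy=2.9,interpolation=cv2.INTER_CUBIC))
E
```

```text
disc [0.3923 0.2824] 711 no handle
disc [0.3955 0.0522] 718 no handle
disc [ 0.4249 -0.0473] 690 no handle
orange 2494 [222 261] [317 294]
((659.2020874023438, 98.99284362792969), (59.135433197021484, 152.61505126953125), 0.06708974391222) [[0.6295 0.1753]
 [0.6297 0.0227]
 [0.6889 0.0227]
 [0.6887 0.1753]]
front edge yaw 5.071789692915451 x at y0 0.644095275387578 1.0 y range 0.03020649504556909 0.16651195651979217
mat 60323 ((642.2945556640625, 419.06573486328125), (844.6381225585938, 344.6954040527344), 14.387502670288086)
```

View pics/c2.png

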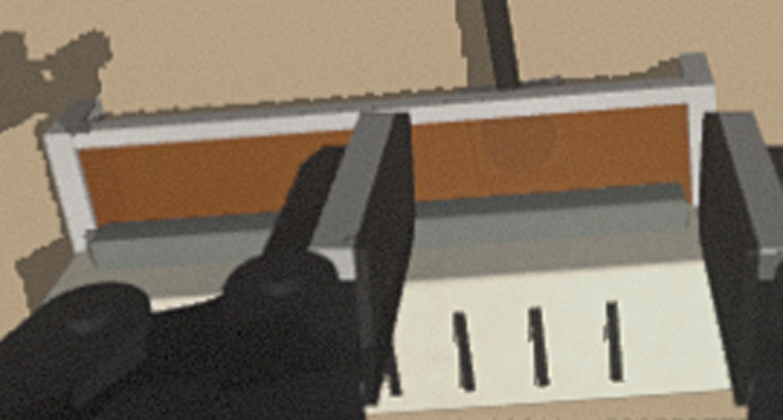

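```bash
python3 - <<'E'
from h import *
im=cv2.cvtColor(cv2.imread('pics/w1.png'),cv2.COLOR_BGR2RGB); cal=calibration('wrist'); H=hsv(im)
L=atz(cal,(96.6,271.6),.042);R=atz(cal,(325.9,255.3),.042); d=L-R
print('hood',L,R,np.linalg.norm(d),'mid',(L+R)/2,'yaw',np.degrees(np.arctan2(d[0],-d[1])))
print('V handle',H[97,440],H[95,285],H[121,122],H[222,248],'mat',H[220,420],'bench',H[160,300],H[104,398])
for S in (110,125,140):
    m=cv2.inRange(H,(3,S,60),(20,255,255)); m[:,:360]=0; m[:, 485:]=0;m[:160]=0;m[280:]=0
    b=max(blobs(m>0,100),key=lambda k:k.sum()); W=np.array([atz(cal,q,.006)[:2] for q in pts(b)]).astype(np.float32); print('mat',S,b.sum(),cv2.minAreaRect(W*1000))
for V in (80,100): pans(im,cal,V=V)
E
```

```text
hood [ 0.6498 -0.1764  0.042 ] [0.6197 0.1862 0.042 ] 0.363899208990802 mid [0.6348 0.0049 0.042 ] yaw 4.742523229129019
V handle [24 46 56] [12 40 64] [21 43 59] [ 9 38 67] mat [ 14 129 201] bench [ 17  68 184] [ 24 210 215]
mat 110 6634 ((583.5192260742188, 346.9566345214844), (138.43264770507812, 138.59495544433594), 79.95964813232422)
mat 125 5962 ((583.2613525390625, 346.929931640625), (137.78256225585938, 137.114013671875), 80.16234588623047)Traceback (most recent call last):
  File "<stdin>", line 8, in <module>
ValueError: max() iterable argument is empty
```

```bash
python3 - <<'E'
from h import *
im=cv2.cvtColor(cv2.imread('pics/w1.png'),cv2.COLOR_BGR2RGB); cal=calibration('wrist')
for V in (80,95): pans(im,cal,V=V)
go((.52,-.34,.32),180)
E
```

```text
disc px [397. 103.] origin [0.3923 0.2824] az -85.1 grip [0.3851 0.3671] far 0.1034 width 0.0131
disc px [237. 105.] origin [0.3955 0.0522] az -80.4 grip [0.3814 0.1361] far 0.1044 width 0.0131
disc px [170. 126.] origin [ 0.4249 -0.0473] az 83.3 grip [ 0.4149 -0.1317] far 0.1019 width 0.0132
disc px [397. 103.] origin [0.3923 0.2824] az -85.2 grip [0.3853 0.3671] far 0.1032 width 0.0143
disc px [237. 105.] origin [0.3955 0.0522] az -80.6 grip [0.3816 0.1361] far 0.104 width 0.0139
disc px [170. 126.] origin [ 0.4249 -0.0473] az 83.4 grip [ 0.4152 -0.1317] far 0.1033 width 0.015
dp [-0.1389, -0.8834, 0.1997] tw [-0.0001, -0.0003, 0.001] deg [-0.013  -0.0522  0.1717]
```

```bash
python3 -m crank '[{"dp":[-0.139,-0.883,0.2],"twist":[0,0,0]},{"dp":[-0.139,-0.883,0.2],"twist":[0,0,0]},{"dp":[-0.139,-0.883,0.2],"twist":[0,0,0]},{"dp":[-0.139,-0.883,0.2],"twist":[0,0,0]},{"dp":[-0.139,-0.883,0.2],"twist":[0,0,0]},{"dp":[-0.139,-0.883,0.2],"twist":[0,0,0]},{"dp":[-0.139,-0.883,0.2],"twist":[0,0,0]},{"dp":[-0.139,-0.883,0.2],"twist":[0,0,0]},{"dp":[-0.139,-0.883,0.2],"twist":[0,0,0]},{"dp":[-0.139,-0.883,0.2],"twist":[0,0,0]}]' 0 | tail -1
python3 - <<'E'
from h import *
me()
c='wrist'; cal=calibration(c); im=save(c,'w2.png')
for t,z in [('hood',0),('supply',0),('dial_grip',.107)]:
    for r in tip_of(c,t)[:3]: print(t,round(r['p'],2),np.round(r['point']),atz(cal,r['point'],z))
H=hsv(im); 
for b in blobs(H[...,2]<80,100):
    P=pts(b)
    if P[:,1].max()<330: print(len(P),P.mean(0),cv2.minAreaRect(P.astype(np.float32)))
E
```

```text
finger_force: 0.0
t 3.7 P [ 0.5205 -0.3388  0.3204] az -179.81 tilt [0.0005 0.0014] F [ 0.4339  0.0507 -0.2851] w 0.0428 ff 0.0 q1,7 7.675135991474891 130.2993829194013
hood 0.78 [512. 234.] [ 0.6317 -0.0065  0.    ]
hood 0.52 [449.  65.] [ 0.4152 -0.1286  0.    ]
supply 0.95 [270. 217.] [ 0.6075 -0.3404  0.    ]
dial_grip 0.66 [267. 253.] [ 0.609  -0.3437  0.107 ]
1086 [468.7744  68.9659] ((465.6563720703125, 61.61333465576172), (67.15716552734375, 55.187808990478516), 24.623563766479492)
260 [533.15    73.6846] ((521.0293579101562, 77.4918212890625), (41.96405792236328, 48.235496520996094), 11.0035400390625)
1205 [266.7095 241.4066] ((267.5, 241.0), (36.0, 39.0), 90.0)
381 [430.2021 302.7822] ((439.9692687988281, 305.25384521484375), (17.3648624420166, 75.28907775878906), 82.87498474121094)
```

View pics/w2.png

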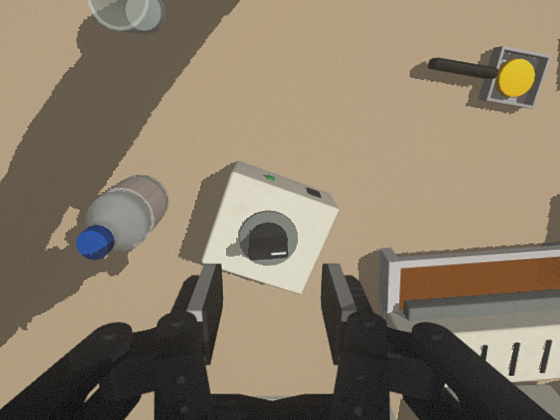

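```bash
python3 - <<'E'
from h import *
im=cv2.imread('pics/w2.png'); cal=calibration('wrist')
c=[atz(cal,p,.07)[:2] for p in [(238,163),(338,209),(303,292),(204,262)]]
print(np.array(c),np.mean(c,0)); 
for i in range(4): v=c[(i+1)%4]-c[i]; print(np.linalg.norm(v),np.degrees(np.arctan2(v[1],v[0])))
cv2.imwrite('pics/c3.png',cv2.resize(im[200:275,210:320],None,fx=6,fy=6,interpolation=cv2.INTER_CUBIC)*1.0)
g=cv2.resize(im[200:275,210:320],None,fx=6,fy=6,interpolation=cv2.INTER_CUBIC); cv2.imwrite('pics/c3.png',np.clip((g/255.)**.45*255,0,255).astype(np.uint8))
E
```

```text
[[ 0.5199 -0.3761]
 [ 0.5722 -0.2649]
 [ 0.6791 -0.3011]
 [ 0.6388 -0.4195]] [ 0.6025 -0.3404]
0.12286028454292747 64.80911670464968
0.11291762839775049 -18.72309761350615
0.1250477350512658 -108.84260780870493
0.12653118270346864 159.93229392613503[ WARN:0@0.074] global loadsave.cpp:1063 imwrite_ Unsupported depth image for selected encoder is fallbacked to CV_8U.
```

View pics/c3.png

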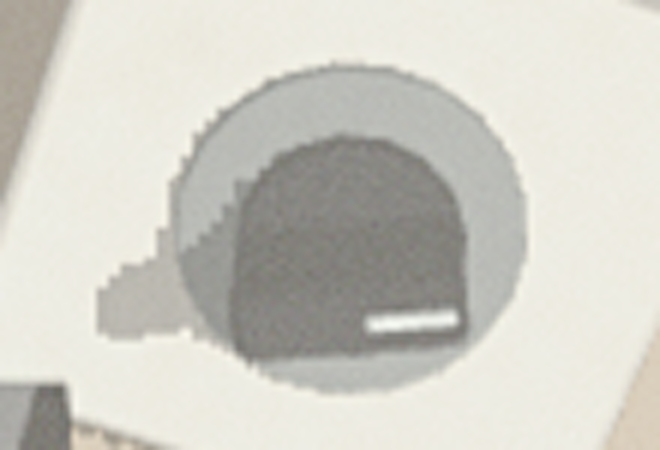

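```bash
python3 - <<'E'
from h import *
cal=calibration('wrist'); q=lambda x,y:(210+x/6,200+y/6)
for n,a,b in [('far edge',(240,360),(467,346)),('stripe',(370,326),(458,318)),]:
    A=atz(cal,q(*a),.114);B=atz(cal,q(*b),.114); v=B-A; print(n,A,B,np.linalg.norm(v),np.degrees(np.arctan2(v[1],v[0])))
# disc ellipse centre at z=.084/.078
print(atz(cal,q(350,228),.082))
go((.607,-.342,.17),95); s=state(); 
go((.607,-.342,.092),95,P=np.array([.607,-.342,.17]),R=Rdown(95))
E
```

```text
far edge [ 0.6138 -0.3622  0.114 ] [ 0.611  -0.3226  0.114 ] 0.039689292869019635 94.0125810008193
stripe [ 0.6072 -0.3395  0.114 ] [ 0.6057 -0.3243  0.114 ] 0.015337194370451291 95.8158894786352
[ 0.6026 -0.3432  0.082 ]
dp [-0.1733, -0.0051, 0.3019] tw [0.0004, 0.0002, 0.4731] deg [ 0.0641  0.0295 85.1493]
dp [0.0, 0.0, 0.156] tw [0.0, 0.0, 0.0] deg [0. 0. 0.]
```

```bash
python3 -m crank '[{"dp":[-0.169,-0.008,0.302],"twist":[0,0,0.473]},{"dp":[-0.169,-0.008,0.302],"twist":[0,0,0.473]},{"dp":[-0.169,-0.008,0.302],"twist":[0,0,0.473]},{"dp":[-0.169,-0.008,0.302],"twist":[0,0,0.473]},{"dp":[-0.169,-0.008,0.302],"twist":[0,0,0.473]},{"dp":[-0.169,-0.008,0.302],"twist":[0,0,0.473]},{"dp":[-0.169,-0.008,0.302],"twist":[0,0,0.473]},{"dp":[-0.169,-0.008,0.302],"twist":[0,0,0.473]},{"dp":[-0.169,-0.008,0.302],"twist":[0,0,0.473]},{"dp":[-0.169,-0.008,0.302],"twist":[0,0,0.473]}]' 0 | tail -1
python3 - <<'E'
from h import *
me(); go((.605,-.343,.091),94.5)
E
```

```text
finger_force: 0.0
t 5.15 P [ 0.6044 -0.3447  0.1695] az 95.11 tilt [0.0003 0.0002] F [0.6403 0.0372 0.515 ] w 0.0428 ff 0.0 q1,7 -1.0314839938742215 56.75063396362437
dp [0.0032, 0.0015, 0.1569] tw [0.0001, -0.0001, 0.0034] deg [ 0.0195 -0.0094  0.6123]
```

```bash
python3 -m crank '[{"dp":[0.003,0.001,0.05],"twist":[0,0,0]},{"dp":[0.003,0.001,0.1],"twist":[0,0,0]},{"dp":[0.003,0.001,0.157],"twist":[0,0,0]},{"dp":[0.003,0.001,0.157],"twist":[0,0,0]},{"dp":[0.003,0.001,0.157],"twist":[0,0,0]},{"dp":[0.003,0.001,0.157],"twist":[0,0,0]},{"dp":[0.003,0.001,0.157],"twist":[0,0,0]},{"dp":[0.003,0.001,0.157],"twist":[0,0,0]},{"dp":[0.003,0.001,0.157],"twist":[0,0,0]},{"dp":[0.003,0.001,0.157],"twist":[0,0,0]}]' 0
python3 -m crank '[{"dp":[0,0,0],"twist":[0,0,0]},{"dp":[0,0,0],"twist":[0,0,0]},{"dp":[0,0,0],"twist":[0,0,0]},{"dp":[0,0,0],"twist":[0,0,0]},{"dp":[0,0,0],"twist":[0,0,0]},{"dp":[0,0,0],"twist":[0,0,0]},{"dp":[0,0,0],"twist":[0,0,0]},{"dp":[0,0,0],"twist":[0,0,0]},{"dp":[0,0,0],"twist":[0,0,0]},{"dp":[0,0,0],"twist":[0,0,0]}]' -1
python3 -c "
from h import *
me(); print(state()['ft_torque'])"
```

```text
time: 6.4
tool_pos: [0.6045, -0.3436, 0.0908]
ee_rot: [[-0.085, 0.996, 0.0], [0.996, 0.085, -0.0], [-0.0, 0.0, -1.0]]
force: [0.1, 0.1, -0.6]
gripper_width: 0.0424
finger_force: 0.0
time: 7.65
tool_pos: [0.6076, -0.3433, 0.0913]
ee_rot: [[-0.087, 0.996, 0.005], [0.996, 0.087, -0.001], [-0.002, 0.005, -1.0]]
force: [7.3, -1.1, -2.6]
gripper_width: 0.0128
finger_force: 60.5
t 7.65 P [ 0.6076 -0.3433  0.0913] az 94.98 tilt [ 0.0052 -0.0014] F [ 7.2573 -1.0506 -2.5878] w 0.0128 ff 60.54771065711975 q1,7 0.4628061572351297 58.867704655191204
[-0.2639 -1.4514 -0.0181]
```

```bash
python3 -m crank '[{"dp":[0,0.006,0],"twist":[0,0,-0.04]},{"dp":[0,0.006,0],"twist":[0,0,-0.08]},{"dp":[0,0.006,0],"twist":[0,0,-0.13]},{"dp":[0,0.006,0],"twist":[0,0,-0.18]},{"dp":[0,0.006,0],"twist":[0,0,-0.23]},{"dp":[0,0.006,0],"twist":[0,0,-0.28]},{"dp":[0,0.006,0],"twist":[0,0,-0.32]},{"dp":[0,0.006,0],"twist":[0,0,-0.35]},{"dp":[0,0.006,0],"twist":[0,0,-0.37]},{"dp":[0,0.006,0],"twist":[0,0,-0.38]}]' -1 | tail -1
python3 -c "
from h import *
me(); print(state()['ft_torque'],state()['joint_torque'])"
```

```text
finger_force: 73.8
t 8.9 P [ 0.6088 -0.3428  0.0913] az 163.19 tilt [0.0028 0.001 ] F [3.1117 2.7388 2.126 ] w 0.0126 ff 73.75781052745879 q1,7 9.461594502103011 116.44052947251618
[ 0.44   -0.8069 -1.6672] [  0.9834 -62.9604  11.9395 -19.7076   2.1144   0.3276   1.6106]
```

```bash
python3 -m crank '[{"dp":[0,0,0],"twist":[0,0,0]},{"dp":[0,0,0],"twist":[0,0,0]},{"dp":[0,0,0],"twist":[0,0,0]},{"dp":[0,0,0],"twist":[0,0,0]},{"dp":[0,0,-0.04],"twist":[0,0,0]},{"dp":[0,0,-0.1],"twist":[0,0,0]},{"dp":[0,0,-0.2],"twist":[0,0,0]},{"dp":[0,0,-0.3],"twist":[0,0,0]},{"dp":[0,0,-0.4],"twist":[0,0,0]},{"dp":[0,0,-0.45],"twist":[0,0,0]}]' 0 | tail -1
python3 -c "
from h import *
me(); go((.47,.03,.3),180)"
```

```text
finger_force: 0.0
t 10.15 P [ 0.608  -0.3445  0.3212] az 163.26 tilt [ 0.0052 -0.003 ] F [ 0.647  -0.203  -0.7755] w 0.0429 ff 0.0 q1,7 6.797680845870031 111.89912993677824
dp [0.4804, 0.6378, 0.0386] tw [-0.0007, 0.0018, -0.093] deg [ -0.1295   0.3203 -16.7419]
```

```bash
python3 -m crank '[{"dp":[0.48,0.638,0.04],"twist":[0,0,-0.093]},{"dp":[0.48,0.638,0.04],"twist":[0,0,-0.093]},{"dp":[0.48,0.638,0.04],"twist":[0,0,-0.093]},{"dp":[0.48,0.638,0.04],"twist":[0,0,-0.093]},{"dp":[0.48,0.638,0.04],"twist":[0,0,-0.093]},{"dp":[0.48,0.638,0.04],"twist":[0,0,-0.093]},{"dp":[0.48,0.638,0.04],"twist":[0,0,-0.093]},{"dp":[0.48,0.638,0.04],"twist":[0,0,-0.093]},{"dp":[0.48,0.638,0.04],"twist":[0,0,-0.093]},{"dp":[0.48,0.638,0.04],"twist":[0,0,-0.093]}]' 0 | tail -1
python3 - <<'E'
from h import *
me(); c='wrist'; cal=calibration(c); im=save(c,'w3.png'); np.save('cal3.npy',cal,allow_pickle=True)
for r in tip_of(c,'cured_grip')[:3]: print(round(r['p'],2),np.round(r['point']),atz(cal,r['point'],.017))
H=hsv(im)
for b in blobs(H[...,2]<85,80):
    P=pts(b)
    if len(P)<2500:
        W=np.array([atz(cal,p,.028)[:2] for p in P]).astype(np.float32)*1000; print(len(P),P.mean(0).round(),[np.round(x,1) for x in cv2.minAreaRect(W)])
s=save('scene','s2.png'); a=cv2.resize(cv2.cvtColor(s,cv2.COLOR_RGB2BGR)[170:250,100:200],None,fx=2,fy=2,interpolation=cv2.INTER_CUBIC); v=cv2.cvtColor(im,cv2.COLOR_RGB2BGR); v[:160,360:]=a; cv2.imwrite('pics/c4.png',v)
E
```

```text
finger_force: 0.0
t 11.4 P [0.4698 0.0297 0.2962] az 179.88 tilt [ 0.0007 -0.0003] F [ 0.1996 -0.1061 -0.1637] w 0.0428 ff 0.0 q1,7 -29.2161116157947 84.84252831302521
0.69 [299. 248.] [0.5827 0.0639 0.017 ]
370 [517.  93.] [array([396.8, 294.4]), array([50.9,  9.9]), np.float64(5.6)]
400 [466.  97.] [array([401.8, 239.1]), array([56.1,  8.8]), np.float64(5.5)]
791 [350.  84.] [array([387.8, 112.2]), array([11.9, 74.2]), np.float64(10.7)]
421 [542.  92.] [array([394.6, 322.3]), array([12.6, 39.9]), np.float64(5.9)]
826 [136. 114.] [array([ 418.3, -118. ]), array([74.2, 13.5]), np.float64(82.3)]
145 [  7. 239.] [array([ 564.9, -295.3]), array([12.8, 25.7]), np.float64(28.9)]
1571 [ 23. 294.] [array([ 649.2, -295.6]), array([ 33.3, 143.2]), np.float64(69.6)]
```

View pics/c4.png

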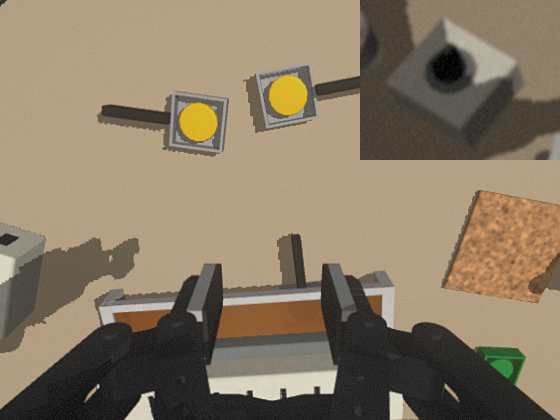

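```bash
python3 - <<'E'
from h import *
cal=calibration('wrist'); im=cv2.cvtColor(cv2.imread('pics/w3.png'),cv2.COLOR_BGR2RGB);H=hsv(im)
L=[]
for y in range(236,286,4):
    r=H[y,284:315,2]; k=np.nonzero(r<85)[0]; 
    if len(k): L.append(atz(cal,(284+k.mean(),y),.028)[:2]); 
L=np.array(L); k=np.polyfit(L[:,0],L[:,1],1); print(L[0],L[-1],'az',np.degrees(np.arctan(k[0])),'resid',np.abs(L[:,1]-np.polyval(k,L[:,0])).max())
A=atz(cal,(100,305),.042);B=atz(cal,(393,283),.042);d=B-A;print('hood',A,B,np.linalg.norm(d),(A+B)/2,np.degrees(np.arctan2(-d[0],d[1])))
for p in [(295,235)]: print(atz(cal,p,.028))
hoodfit(im,cal,(100,285,400,345))
E
```

```text
[0.5615 0.0581] [0.6271 0.0688] az 8.028041453133799 resid 0.001719095479484442
hood [ 0.6492 -0.1853  0.042 ] [0.6181 0.178  0.042 ] 0.3646786938307431 [ 0.6337 -0.0036  0.042 ] 4.89410050796534
[0.5602 0.0581 0.028 ]
orange 3313 [216 300] [326 338]
((669.08984375, 26.87496566772461), (47.54096603393555, 141.75270080566406), 4.4957966804504395) [[ 0.6398  0.0957]
 [ 0.6509 -0.0456]
 [ 0.6983 -0.0419]
 [ 0.6872  0.0994]]
front edge yaw 4.260170218360199 x at y0 0.6473507208342256 0.9611650485436893 y range -0.035273034159851877 0.093078922712594
```

```bash
python3 -c "
from h import *
go((.580,.061,.06),188); go((.580,.061,.004),188,P=np.array([.58,.061,.06]),R=Rdown(188))"
```

```text
dp [-0.2208, 0.0617, 0.4717] tw [-0.0001, 0.0, -0.0448] deg [-0.0149  0.002  -8.0657]
dp [0.0, 0.0, 0.112] tw [0.0, 0.0, 0.0] deg [0. 0. 0.]
```

```bash
python3 -m crank '[{"dp":[-0.22,0.061,0.1],"twist":[0,0,-0.045]},{"dp":[-0.22,0.061,0.2],"twist":[0,0,-0.045]},{"dp":[-0.22,0.061,0.3],"twist":[0,0,-0.045]},{"dp":[-0.22,0.061,0.4],"twist":[0,0,-0.045]},{"dp":[-0.22,0.061,0.44],"twist":[0,0,-0.045]},{"dp":[-0.22,0.061,0.472],"twist":[0,0,-0.045]},{"dp":[-0.22,0.061,0.472],"twist":[0,0,-0.045]},{"dp":[-0.22,0.061,0.472],"twist":[0,0,-0.045]},{"dp":[-0.22,0.061,0.472],"twist":[0,0,-0.045]},{"dp":[-0.22,0.061,0.472],"twist":[0,0,-0.045]}]' 0 | tail -1
python3 - <<'E'
from h import *
me(); c='wrist'; cal=calibration(c); im=save(c,'w4.png')
for r in tip_of(c,'cured_grip')[:3]: print(round(r['p'],2),np.round(r['point']),atz(cal,r['point'],.017))
go((.580,.061,.004),188)
E
```

```text
finger_force: 0.0
t 12.8 P [0.5798 0.0619 0.0606] az -171.86 tilt [0.0014 0.0004] F [0.3053 0.1973 0.1256] w 0.0429 ff 0.0 q1,7 -22.34273173555607 101.32931541365348
0.64 [265. 250.] [0.5857 0.059  0.017 ]
dp [-0.0006, -0.0018, 0.1125] tw [0.0, 0.0002, 0.0007] deg [0.0048 0.0421 0.1336]
```

View pics/w4.png

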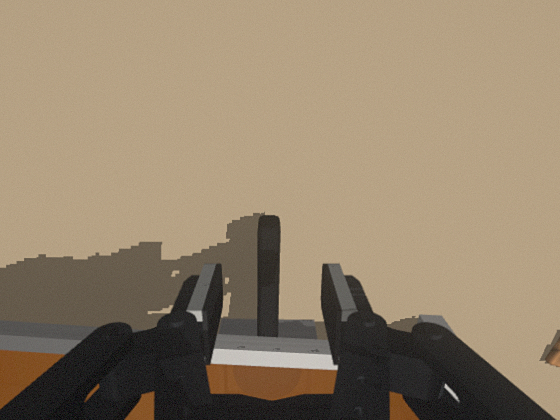

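```bash
python3 -m crank '[{"dp":[0,-0.002,0.04],"twist":[0,0,0]},{"dp":[0,-0.002,0.08],"twist":[0,0,0]},{"dp":[0,-0.002,0.112],"twist":[0,0,0]},{"dp":[0,-0.002,0.112],"twist":[0,0,0]},{"dp":[0,-0.002,0.112],"twist":[0,0,0]},{"dp":[0,-0.002,0.112],"twist":[0,0,0]},{"dp":[0,-0.002,0.112],"twist":[0,0,0]},{"dp":[0,-0.002,0.112],"twist":[0,0,0]},{"dp":[0,-0.002,0.112],"twist":[0,0,0]},{"dp":[0,-0.002,0.112],"twist":[0,0,0]}]' 0 | tail -1
python3 -m crank '[{"dp":[0,0,0],"twist":[0,0,0]},{"dp":[0,0,0],"twist":[0,0,0]},{"dp":[0,0,0],"twist":[0,0,0]},{"dp":[0,0,0],"twist":[0,0,0]},{"dp":[0,0,0],"twist":[0,0,0]},{"dp":[0,0,0],"twist":[0,0,0]},{"dp":[0,0,0],"twist":[0,0,0]},{"dp":[0,0,0],"twist":[0,0,0]},{"dp":[0,0,0],"twist":[0,0,0]},{"dp":[0,0,0],"twist":[0,0,0]}]' -1
python3 -c "
from h import *
me()"
```

```text
finger_force: 0.0
time: 15.4
tool_pos: [0.5795, 0.0607, 0.0038]
ee_rot: [[-0.99, -0.141, 0.0], [-0.141, 0.99, -0.0], [-0.0, -0.0, -1.0]]
force: [0.0, 0.1, 2.0]
gripper_width: 0.0114
finger_force: 61.7
t 15.4 P [0.5795 0.0607 0.0038] az -171.87 tilt [ 0.0001 -0.    ] F [0.0294 0.0582 2.0045] w 0.0114 ff 61.6570258140564 q1,7 -20.62986579868526 102.85506008417602
```

```bash
python3 -m crank '[{"dp":[0.02,0,0],"twist":[0,0,0]},{"dp":[0.045,0,0],"twist":[0,0,0]},{"dp":[0.07,0,0],"twist":[0,0,0]},{"dp":[0.1,0,0],"twist":[0,0,0]},{"dp":[0.13,0,0],"twist":[0,0,0]},{"dp":[0.16,0,0],"twist":[0,0,0]},{"dp":[0.19,0,0],"twist":[0,0,0]},{"dp":[0.21,0,0],"twist":[0,0,0]},{"dp":[0.22,0,0],"twist":[0,0,0]},{"dp":[0.22,0,0],"twist":[0,0,0]}]' -1 | tail -2
python3 - <<'E'
from h import *
me(); s=state(); go(s['tool_pos']+np.array([0,0,.04]),180)
P=s['tool_pos']+np.array([0,0,.04]); go((.4985,.347,P[2]),180,P=P,R=Rdown(180))
E
```

```text
gripper_width: 0.0108
finger_force: 62.0
t 16.65 P [0.4695 0.045  0.0037] az -171.87 tilt [-0.0018 -0.0001] F [-2.4896 -0.5805  4.0355] w 0.0108 ff 62.01422095298767 q1,7 -20.48671477878165 104.64049570446866
dp [0.0001, 0.0, -0.08] tw [0.0, -0.0006, 0.0451] deg [ 0.0024 -0.1015  8.1267]
dp [-0.0579, 0.6039, 0.0] tw [0.0, 0.0, 0.0] deg [0. 0. 0.]
```

```bash
python3 -m crank '[{"dp":[0,0,-0.02],"twist":[0,0,0.01]},{"dp":[0,0,-0.05],"twist":[0,0,0.02]},{"dp":[0,0,-0.08],"twist":[0,0,0.03]},{"dp":[0,0,-0.08],"twist":[0,0,0.045]},{"dp":[0,0,-0.08],"twist":[0,0,0.045]},{"dp":[0,0,-0.08],"twist":[0,0,0.045]},{"dp":[0,0,-0.08],"twist":[0,0,0.045]},{"dp":[0,0,-0.08],"twist":[0,0,0.045]},{"dp":[0,0,-0.08],"twist":[0,0,0.045]},{"dp":[0,0,-0.08],"twist":[0,0,0.045]}]' -1 | tail -1
python3 -m crank '[{"dp":[-0.005,0.06,0],"twist":[0,0,0]},{"dp":[-0.01,0.13,0],"twist":[0,0,0]},{"dp":[-0.02,0.2,0],"twist":[0,0,0]},{"dp":[-0.025,0.27,0],"twist":[0,0,0]},{"dp":[-0.03,0.34,0],"twist":[0,0,0]},{"dp":[-0.04,0.41,0],"twist":[0,0,0]},{"dp":[-0.045,0.48,0],"twist":[0,0,0]},{"dp":[-0.05,0.54,0],"twist":[0,0,0]},{"dp":[-0.055,0.585,0],"twist":[0,0,0]},{"dp":[-0.058,0.604,0],"twist":[0,0,0]}]' -1 | tail -1
python3 - <<'E'
from h import *
me(); c='wrist'; cal=calibration(c); im=save(c,'w5.png'); pans(im,cal,V=85); go((.4985,.347,.011),180)
E
```

```text
finger_force: 61.1
finger_force: 61.1
t 19.15 P [0.4989 0.3489 0.0436] az -179.85 tilt [-0.0002  0.0005] F [-0.3963 -1.0428 -2.0614] w 0.0108 ff 61.11973285675049 q1,7 -53.3488670279247 68.49533299686547
disc [0.4    0.2786] 7847 no handle
dp [0.0014, -0.0049, 0.0653] tw [0.0003, 0.0001, 0.0008] deg [0.0616 0.0113 0.1491]
```

View pics/w5.png

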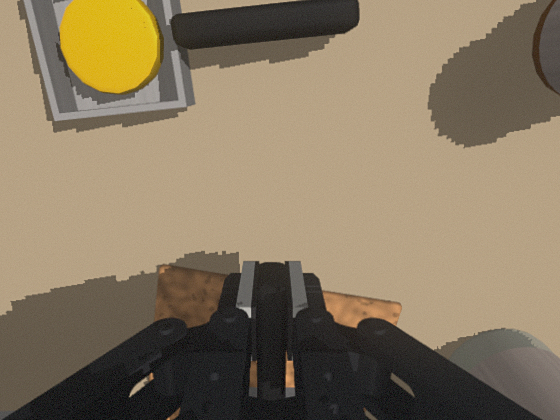

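```bash
python3 -m crank '[{"dp":[0.001,-0.004,0.02],"twist":[0,0,0]},{"dp":[0.001,-0.004,0.04],"twist":[0,0,0]},{"dp":[0.001,-0.004,0.055],"twist":[0,0,0]},{"dp":[0.001,-0.004,0.062],"twist":[0,0,0]},{"dp":[0.001,-0.004,0.067],"twist":[0,0,0]},{"dp":[0.001,-0.004,0.068],"twist":[0,0,0]},{"dp":[0.001,-0.004,0.068],"twist":[0,0,0]},{"dp":[0.001,-0.004,0.068],"twist":[0,0,0]},{"dp":[0.001,-0.004,0.068],"twist":[0,0,0]},{"dp":[0.001,-0.004,0.068],"twist":[0,0,0]}]' -1 | tail -4
python3 -m crank '[{"dp":[0,0,0],"twist":[0,0,0]},{"dp":[0,0,0],"twist":[0,0,0]},{"dp":[0,0,0],"twist":[0,0,0]},{"dp":[0,0,0],"twist":[0,0,0]},{"dp":[0,0,-0.04],"twist":[0,0,0]},{"dp":[0,0,-0.1],"twist":[0,0,0]},{"dp":[0,0,-0.2],"twist":[0,0,0]},{"dp":[0,0,-0.3],"twist":[0,0,0]},{"dp":[0,0,-0.4],"twist":[0,0,0]},{"dp":[0,0,-0.5],"twist":[0,0,0]}]' 0 | tail -1
python3 -c "
from h import *
me(); go((.45,.2,.33),180)"
```

```text
ee_rot: [[-1.0, -0.0, 0.0], [-0.0, 1.0, 0.0], [-0.0, 0.0, -1.0]]
force: [-0.5, -0.7, 0.4]
gripper_width: 0.0105
finger_force: 61.4
finger_force: 0.0
t 21.7 P [0.4988 0.3449 0.263 ] az -180.0 tilt [0.0011 0.0011] F [-0.0773  0.8777  0.6168] w 0.0424 ff 0.0 q1,7 -58.766543053644284 62.464575143351766
dp [0.0976, -0.2896, -0.1343] tw [0.0003, 0.0003, 0.0] deg [0.0624 0.0607 0.0016]
```

```bash
python3 -m crank '[{"dp":[0.097,-0.29,-0.135],"twist":[0,0,0]},{"dp":[0.097,-0.29,-0.135],"twist":[0,0,0]},{"dp":[0.097,-0.29,-0.135],"twist":[0,0,0]},{"dp":[0.097,-0.29,-0.135],"twist":[0,0,0]},{"dp":[0.097,-0.29,-0.135],"twist":[0,0,0]},{"dp":[0.097,-0.29,-0.135],"twist":[0,0,0]},{"dp":[0.097,-0.29,-0.135],"twist":[0,0,0]},{"dp":[0.097,-0.29,-0.135],"twist":[0,0,0]},{"dp":[0.097,-0.29,-0.135],"twist":[0,0,0]},{"dp":[0.097,-0.29,-0.135],"twist":[0,0,0]}]' 0 | tail -1
python3 - <<'E'
from h import *
me(); c='wrist'; cal=calibration(c); im=save(c,'w6.png'); pans(im,cal,V=85); print('cured'); pans(im,cal,(95,100,60),(125,255,255),V=85)
H=hsv(im); m=cv2.inRange(H,(3,110,60),(20,255,255)); 
for b in blobs(m>0,800): W=np.array([atz(cal,q,.006)[:2] for q in pts(b)]).astype(np.float32); print('mat',b.sum(),pts(b).mean(0),cv2.minAreaRect(W*1000))
E
```

```text
finger_force: 0.0
t 22.95 P [0.4505 0.2002 0.3272] az -179.97 tilt [-0.0001 -0.0002] F [-0.2989 -1.0454 -0.4654] w 0.0426 ff 0.0 q1,7 -56.79651283503721 66.93939060618317
disc px [337. 111.] origin [0.3988 0.2782] az -85.5 grip [0.3921 0.363 ] far 0.1047 width 0.013
disc px [145. 111.] origin [0.3994 0.0477] az -81.0 grip [0.3862 0.1317] far 0.1062 width 0.0155
disc px [ 67. 136.] origin [ 0.4277 -0.0523] az 82.3 grip [ 0.4164 -0.1365] far 0.0762 width 0.0144
cured
disc [0.3974 0.531 ] 1450 no handle
disc px [378. 258.] origin [0.5938 0.3459] az 1.4 grip [0.5088 0.3439] far 0.1073 width 0.0283
disc [0.6748 0.6047] 621 no handle
mat 2363 [346.1231 233.3589] ((584.6357421875, 303.9874267578125), (62.37591552734375, 139.09310913085938), 79.42328643798828)
mat 2844 [403.9413 254.4462] ((597.1083984375, 372.25347900390625), (77.3592300415039, 138.88743591308594), 79.33320617675781)
mat 823 [234.2697 312.6464] ((690.739013671875, 143.29373168945312), (63.90666961669922, 46.105735778808594), 0.07515070587396622)
mat 4287 [ 83.7677 318.5258] ((700.8046875, -68.81341552734375), (53.037925720214844, 261.6644287109375), 4.628014087677002)
```

View pics/w6.png

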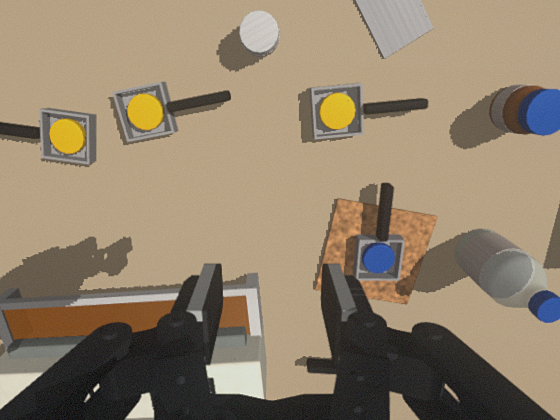

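```bash
python3 -c "
from h import *
go((.4155,-.134,.12),83)"
```

```text
dp [0.0703, -0.6682, 0.4146] tw [-0.0, 0.0, 0.539] deg [-0.0044  0.0035 97.022 ]
```

```bash
python3 -m crank '[{"dp":[0.07,-0.1,0],"twist":[0,0,0.539]},{"dp":[0.07,-0.2,0.05],"twist":[0,0,0.539]},{"dp":[0.07,-0.3,0.1],"twist":[0,0,0.539]},{"dp":[0.07,-0.4,0.2],"twist":[0,0,0.539]},{"dp":[0.07,-0.5,0.3],"twist":[0,0,0.539]},{"dp":[0.07,-0.6,0.35],"twist":[0,0,0.539]},{"dp":[0.07,-0.668,0.415],"twist":[0,0,0.539]},{"dp":[0.07,-0.668,0.415],"twist":[0,0,0.539]},{"dp":[0.07,-0.668,0.415],"twist":[0,0,0.539]},{"dp":[0.07,-0.668,0.415],"twist":[0,0,0.539]}]' 0 | tail -1
python3 - <<'E'
from h import *
me(); c='wrist'; cal=calibration(c); im=save(c,'w7.png'); 
for r in tip_of(c,'pan1_grip')[:3]: print(round(r['p'],2),np.round(r['point']),atz(cal,r['point'],.017))
for r in tip_of(c,'pan1')[:3]: print(round(r['p'],2),np.round(r['point']),atz(cal,r['point'],.0))
pans(im,cal,V=75)
E
```

```text
finger_force: 0.0
t 24.25 P [ 0.4157 -0.134   0.1197] az 83.08 tilt [-0.0004 -0.0008] F [0.2751 0.1092 0.0632] w 0.0428 ff 0.0 q1,7 -27.930604897762024 39.79060350793673
0.76 [276.  82.] [ 0.4277 -0.0528  0.    ]
disc px [278.  82.] origin [ 0.4288 -0.053 ] az 82.9 grip [ 0.4183 -0.1373] far 0.1052 width 0.0124
```

View pics/w7.png

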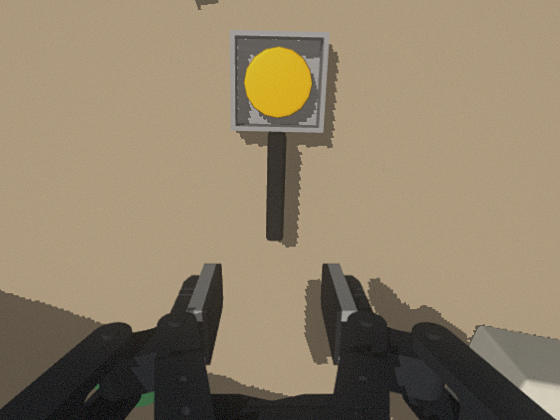

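```bash
python3 -m crank '[{"dp":[-0.004,0.005,0.08],"twist":[0,0,0]},{"dp":[-0.004,0.005,0.15],"twist":[0,0,0]},{"dp":[-0.004,0.005,0.2],"twist":[0,0,0]},{"dp":[-0.004,0.005,0.231],"twist":[0,0,0]},{"dp":[-0.004,0.005,0.231],"twist":[0,0,0]},{"dp":[-0.004,0.005,0.231],"twist":[0,0,0]},{"dp":[-0.004,0.005,0.231],"twist":[0,0,0]},{"dp":[-0.004,0.005,0.231],"twist":[0,0,0]},{"dp":[-0.004,0.005,0.231],"twist":[0,0,0]},{"dp":[-0.004,0.005,0.231],"twist":[0,0,0]}]' 0 | tail -1
python3 -m crank '[{"dp":[0,0,0],"twist":[0,0,0]},{"dp":[0,0,0],"twist":[0,0,0]},{"dp":[0,0,0],"twist":[0,0,0]},{"dp":[0,0,0],"twist":[0,0,0]},{"dp":[0,0,0],"twist":[0,0,0]},{"dp":[0,0,0],"twist":[0,0,0]},{"dp":[0,0,0],"twist":[0,0,0]},{"dp":[0,0,0],"twist":[0,0,0]},{"dp":[0,0,0],"twist":[0,0,0]},{"dp":[0,0,0],"twist":[0,0,0]}]' -1 | tail -1
python3 -c "
from h import *
me(); go((.509,-.127,.004),4.8)"
```

```text
finger_force: 0.0
finger_force: 62.0
t 26.9 P [ 0.4179 -0.1362  0.0043] az 83.01 tilt [ 0. -0.] F [-0.0899 -0.2881  2.439 ] w 0.0109 ff 62.049583196640015 q1,7 -13.759422057784251 53.07673955627176
dp [0.0404, 0.1787, 0.0006] tw [0.0, 0.0, 0.4345] deg [ 0.0022  0.0009 78.2059]
```

```bash
python3 -m crank '[{"dp":[0.002,0.01,0],"twist":[0,0,0.03]},{"dp":[0.006,0.03,0],"twist":[0,0,0.08]},{"dp":[0.012,0.055,0],"twist":[0,0,0.13]},{"dp":[0.018,0.08,0],"twist":[0,0,0.18]},{"dp":[0.024,0.105,0],"twist":[0,0,0.23]},{"dp":[0.03,0.13,0],"twist":[0,0,0.28]},{"dp":[0.034,0.15,0],"twist":[0,0,0.33]},{"dp":[0.038,0.168,0],"twist":[0,0,0.38]},{"dp":[0.04,0.177,0],"twist":[0,0,0.42]},{"dp":[0.04,0.179,0],"twist":[0,0,0.4345]}]' -1 | tail -1
python3 - <<'E'
from h import *
me(); c='top'; cal=calibration(c); im=save(c,'t2.png')
for c in ['top','scene']:
    if c=='scene': cal=calibration(c); capture(c)
    for t in ['pan1','hood']:
        for r in tip_of(c,t)[:5]: print(c,t,round(r['p'],2),np.round(r['point']),atz(cal,r['point'],.0))
go((.6037,-.1189,.004),4.8)
E
```

```text
finger_force: 62.5
t 28.15 P [ 0.5097 -0.1262  0.0043] az 4.75 tilt [0.0001 0.0011] F [-0.6106  2.1343  5.736 ] w 0.011 ff 62.4598503112793 q1,7 -28.53088882711707 -21.00469792357444
top pan1 0.82 [270. 247.] [0.4021 0.0429 0.    ]
top pan1 0.66 [179. 146.] [0.7779 0.3732 0.    ]
top pan1 0.38 [315. 196.] [ 0.5822 -0.1192  0.    ]
top hood 0.95 [281. 180.] [0.6443 0.0027 0.    ]
scene pan1 0.85 [306. 181.] [0.3971 0.0555 0.    ]
scene pan1 0.81 [229. 227.] [ 0.5871 -0.1215  0.    ]
scene pan1 0.71 [382. 198.] [0.4033 0.2787 0.    ]
scene pan1 0.57 [151. 218.] [ 0.6071 -0.3392  0.    ]
scene pan1 0.55 [396. 332.] [0.7759 0.3539 0.    ]
dp [0.1887, 0.0002, 0.0008] tw [-0.0001, -0.0002, 0.0002] deg [-0.0265 -0.0441  0.0432]
```

```bash
python3 -m crank '[{"dp":[0.015,0,0],"twist":[0,0,0]},{"dp":[0.04,0,0],"twist":[0,0,0]},{"dp":[0.065,0,0],"twist":[0,0,0]},{"dp":[0.09,0,0],"twist":[0,0,0]},{"dp":[0.115,0,0],"twist":[0,0,0]},{"dp":[0.14,0,0],"twist":[0,0,0]},{"dp":[0.16,0,0],"twist":[0,0,0]},{"dp":[0.17,0,0],"twist":[0,0,0]},{"dp":[0.175,0,0],"twist":[0,0,0]},{"dp":[0.18,0,0],"twist":[0,0,0]}]' -1 | tail -1
python3 -c "
from h import *
me()"
python3 -m crank '[{"dp":[0.002,0,0],"twist":[0,0,0]},{"dp":[0.004,0,0],"twist":[0,0,0]},{"dp":[0.006,0,0],"twist":[0,0,0]},{"dp":[0.008,0,0],"twist":[0,0,0]},{"dp":[0.01,0,0],"twist":[0,0,0]},{"dp":[0.01,0,0],"twist":[0,0,0]},{"dp":[0.01,0,0],"twist":[0,0,0]},{"dp":[0.01,0,0],"twist":[0,0,0]},{"dp":[0.01,0,0],"twist":[0,0,0]},{"dp":[0.01,0,0],"twist":[0,0,0]}]' -1 | tail -1
python3 -c "
from h import *
me()"
```

```text
finger_force: 62.6
t 29.7 P [ 0.5974 -0.121   0.0044] az 4.71 tilt [-0.0023 -0.0012] F [-4.5322  0.0894  7.2015] w 0.0109 ff 62.570589780807495 q1,7 -27.747390600938797 -30.45332175035717
finger_force: 62.6
t 30.95 P [ 0.6026 -0.1206  0.0044] az 4.71 tilt [-0.0017 -0.0013] F [-3.5857 -1.0471  5.9134] w 0.0108 ff 62.550212144851685 q1,7 -27.658881024197882 -30.949434554580073
```

```bash
python3 -m crank '[{"dp":[0.002,0,0],"twist":[0,0,0]},{"dp":[0.004,0,0],"twist":[0,0,0]},{"dp":[0.006,0,0],"twist":[0,0,0]},{"dp":[0.007,0,0],"twist":[0,0,0]},{"dp":[0.008,0,0],"twist":[0,0,0]},{"dp":[0.008,0,0],"twist":[0,0,0]},{"dp":[0.008,0,0],"twist":[0,0,0]},{"dp":[0.008,0,0],"twist":[0,0,0]},{"dp":[0.008,0,0],"twist":[0,0,0]},{"dp":[0.008,0,0],"twist":[0,0,0]}]' -1 | grep -A0 force
python3 -c "
from h import *
me()"
python3 -m crank '[{"dp":[0.002,0,0],"twist":[0,0,0]},{"dp":[0.004,0,0],"twist":[0,0,0]},{"dp":[0.006,0,0],"twist":[0,0,0]},{"dp":[0.007,0,0],"twist":[0,0,0]},{"dp":[0.008,0,0],"twist":[0,0,0]},{"dp":[0.008,0,0],"twist":[0,0,0]},{"dp":[0.008,0,0],"twist":[0,0,0]},{"dp":[0.008,0,0],"twist":[0,0,0]},{"dp":[0.008,0,0],"twist":[0,0,0]},{"dp":[0.008,0,0],"twist":[0,0,0]}]' -1 | grep -A0 force
python3 -c "
from h import *
me()"
```

```text
force: [-3.8, -0.7, 5.3]
--
finger_force: 62.6
t 32.2 P [ 0.6065 -0.1203  0.0044] az 4.71 tilt [-0.0019 -0.0013] F [-3.7539 -0.6578  5.2679] w 0.0107 ff 62.55691409111023 q1,7 -27.585206638939233 -31.351860786297394
force: [-7.7, 0.3, 10.1]
--
finger_force: 63.0
t 33.45 P [ 0.6093 -0.12    0.0044] az 4.69 tilt [-0.004  -0.0007] F [-7.732   0.341  10.0677] w 0.0108 ff 63.0278205871582 q1,7 -27.505524248386898 -31.747650549004714
```

```bash
python3 -m crank '[{"dp":[0.002,0,0],"twist":[0,0,0]},{"dp":[0.004,0,0],"twist":[0,0,0]},{"dp":[0.006,0,0],"twist":[0,0,0]},{"dp":[0.006,0,0],"twist":[0,0,0]},{"dp":[0.006,0,0],"twist":[0,0,0]},{"dp":[0.006,0,0],"twist":[0,0,0]},{"dp":[0.006,0,0],"twist":[0,0,0]},{"dp":[0.006,0,0],"twist":[0,0,0]},{"dp":[0.006,0,0],"twist":[0,0,0]},{"dp":[0.006,0,0],"twist":[0,0,0]}]' -1 | grep -A0 force
python3 -c "
from h import *
me()"
```

```text
force: [-16.4, 0.8, 16.6]
--
finger_force: 64.2
t 34.7 P [ 0.6092 -0.1201  0.0044] az 4.63 tilt [-0.0091  0.0004] F [-16.3937   0.7754  16.6387] w 0.0107 ff 64.19316530227661 q1,7 -27.43993789825463 -32.03915454831104
```

```bash
python3 -m crank '[{"dp":[0,0,0],"twist":[0,0,0]},{"dp":[0,0,0],"twist":[0,0,0]},{"dp":[0,0,0],"twist":[0,0,0]},{"dp":[0,0,0],"twist":[0,0,0]},{"dp":[-0.004,0,-0.04],"twist":[0,0,0]},{"dp":[-0.004,0,-0.1],"twist":[0,0,0]},{"dp":[-0.01,0,-0.2],"twist":[0,0,0]},{"dp":[-0.05,0,-0.3],"twist":[0,0,0]},{"dp":[-0.1,0,-0.4],"twist":[0,0,0]},{"dp":[-0.2,0,-0.5],"twist":[0,0,0]}]' 0 | tail -1
python3 -c "
from h import *
me(); go((.46,.05,.32),95)"
```

```text
finger_force: 0.0
t 35.95 P [ 0.5208 -0.1269  0.2511] az 4.82 tilt [ 0.0017 -0.0017] F [0.3135 0.2439 2.0838] w 0.0427 ff 0.0 q1,7 -40.666881097580735 -41.244465025467555
dp [-0.0913, -0.3625, -0.1386] tw [0.0009, 0.0001, -0.501] deg [  0.1557   0.0139 -90.1776]
```

```bash
python3 -c "
from h import *
go((.387,.132,.12),99)"
```

```text
dp [-0.2236, -0.539, 0.2608] tw [0.0009, 0.0001, -0.5232] deg [  0.1567   0.0196 -94.1776]
```

```bash
python3 -m crank '[{"dp":[-0.03,-0.08,0],"twist":[0,0,-0.523]},{"dp":[-0.06,-0.16,0],"twist":[0,0,-0.523]},{"dp":[-0.1,-0.24,0],"twist":[0,0,-0.523]},{"dp":[-0.14,-0.33,0.05],"twist":[0,0,-0.523]},{"dp":[-0.18,-0.42,0.1],"twist":[0,0,-0.523]},{"dp":[-0.223,-0.5,0.15],"twist":[0,0,-0.523]},{"dp":[-0.223,-0.539,0.2],"twist":[0,0,-0.523]},{"dp":[-0.223,-0.539,0.261],"twist":[0,0,-0.523]},{"dp":[-0.223,-0.539,0.261],"twist":[0,0,-0.523]},{"dp":[-0.223,-0.539,0.261],"twist":[0,0,-0.523]}]' 0 | tail -1
python3 - <<'E'
from h import *
me(); c='wrist'; cal=calibration(c); im=save(c,'w8.png'); pans(im,cal,V=75)
s=save('scene','s3.png'); a=cv2.resize(cv2.cvtColor(s,cv2.COLOR_RGB2BGR)[160:310,130:430],None,fx=2.5,fy=2.5,interpolation=cv2.INTER_CUBIC); cv2.imwrite('pics/c5.png',a)
E
```

```text
finger_force: 0.0
t 37.2 P [0.3876 0.1326 0.1186] az 98.79 tilt [0.0006 0.0009] F [ 0.1363 -0.2358 -0.1649] w 0.0428 ff 0.0 q1,7 -60.68187673085746 11.835888858715203
disc [0.402  0.2625] 606 no handle
disc px [270. 308.] origin [0.3985 0.0488] az -81.3 grip [0.3856 0.1328] far 0.1062 width 0.0174
```

View pics/c5.png

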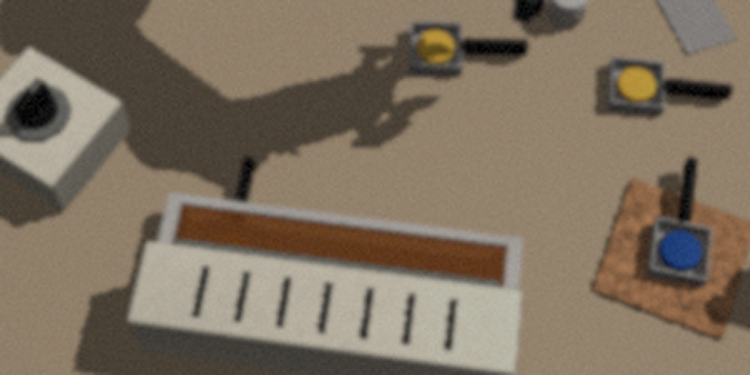

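```bash
python3 -m crank '[{"dp":[0,-0.004,0.08],"twist":[0,0,0]},{"dp":[0,-0.004,0.15],"twist":[0,0,0]},{"dp":[0,-0.004,0.2],"twist":[0,0,0]},{"dp":[0,-0.004,0.229],"twist":[0,0,0]},{"dp":[0,-0.004,0.229],"twist":[0,0,0]},{"dp":[0,-0.004,0.229],"twist":[0,0,0]},{"dp":[0,-0.004,0.229],"twist":[0,0,0]},{"dp":[0,-0.004,0.229],"twist":[0,0,0]},{"dp":[0,-0.004,0.229],"twist":[0,0,0]},{"dp":[0,-0.004,0.229],"twist":[0,0,0]}]' 0 | tail -1
python3 -m crank '[{"dp":[0,0,0],"twist":[0,0,0]},{"dp":[0,0,0],"twist":[0,0,0]},{"dp":[0,0,0],"twist":[0,0,0]},{"dp":[0,0,0],"twist":[0,0,0]},{"dp":[0,0,0],"twist":[0,0,0]},{"dp":[0,0,0],"twist":[0,0,0]},{"dp":[0,0,0],"twist":[0,0,0]},{"dp":[0,0,0],"twist":[0,0,0]},{"dp":[0,0,0],"twist":[0,0,0]},{"dp":[0,0,0],"twist":[0,0,0]}]' -1 | tail -1
python3 -c "
from h import *
me(); go((.4995,-.012,.0043),184.8)"
```

```text
finger_force: 0.0
finger_force: 62.1
t 39.8 P [0.3853 0.1327 0.0035] az 98.94 tilt [ 0.0001 -0.0001] F [-0.8301 -0.4532  1.9597] w 0.0108 ff 62.051331996917725 q1,7 -45.25225451627124 26.466153909980033
dp [-0.3213, 0.1807, -0.0016] tw [-0.0, 0.0, -0.477] deg [ -0.0001   0.0062 -85.8636]
```

```bash
python3 -m crank '[{"dp":[-0.02,0.01,-0.001],"twist":[0,0,-0.03]},{"dp":[-0.05,0.03,-0.001],"twist":[0,0,-0.08]},{"dp":[-0.09,0.05,-0.001],"twist":[0,0,-0.13]},{"dp":[-0.13,0.075,-0.001],"twist":[0,0,-0.19]},{"dp":[-0.18,0.1,-0.001],"twist":[0,0,-0.25]},{"dp":[-0.22,0.125,-0.001],"twist":[0,0,-0.31]},{"dp":[-0.26,0.145,-0.001],"twist":[0,0,-0.37]},{"dp":[-0.29,0.165,-0.001],"twist":[0,0,-0.42]},{"dp":[-0.31,0.175,-0.001],"twist":[0,0,-0.46]},{"dp":[-0.321,0.181,-0.001],"twist":[0,0,-0.477]}]' -1 | tail -1
python3 - <<'E'
from h import *
me(); 
for c in ['top','scene']:
    cal=calibration(c); capture(c)
    for r in tip_of(c,'pan1')[:5]: print(c,round(r['p'],2),np.round(r['point']),atz(cal,r['point'],.0))
E
```

```text
finger_force: 61.7
t 41.05 P [ 0.4995 -0.0126  0.0037] az -175.11 tilt [-0.0007 -0.0001] F [-1.5885 -0.1776 -0.4121] w 0.0109 ff 61.70960068702698 q1,7 -8.075867676977602 98.55613610101616
top 0.92 [205. 249.] [0.4004 0.2774 0.    ]
top 0.88 [181. 144.] [0.7845 0.3658 0.    ]
top 0.4 [286. 199.] [ 0.5761 -0.0138  0.    ]
scene 0.92 [274. 234.] [ 0.5809  0.0024 -0.    ]
scene 0.73 [384. 197.] [0.402  0.2817 0.    ]
scene 0.58 [398. 334.] [0.7794 0.3612 0.    ]
```

```bash
python3 -m crank '[{"dp":[-0.015,0,0],"twist":[0,0,0]},{"dp":[-0.04,0,0],"twist":[0,0,0]},{"dp":[-0.065,0,0],"twist":[0,0,0]},{"dp":[-0.09,0,0],"twist":[0,0,0]},{"dp":[-0.115,0,0],"twist":[0,0,0]},{"dp":[-0.14,0,0],"twist":[0,0,0]},{"dp":[-0.16,0,0],"twist":[0,0,0]},{"dp":[-0.172,0,0],"twist":[0,0,0]},{"dp":[-0.18,0,0],"twist":[0,0,0]},{"dp":[-0.188,0,0],"twist":[0,0,0]}]' -1 | grep force
python3 -m crank '[{"dp":[-0.002,0,0],"twist":[0,0,0]},{"dp":[-0.004,0,0],"twist":[0,0,0]},{"dp":[-0.006,0,0],"twist":[0,0,0]},{"dp":[-0.008,0,0],"twist":[0,0,0]},{"dp":[-0.01,0,0],"twist":[0,0,0]},{"dp":[-0.01,0,0],"twist":[0,0,0]},{"dp":[-0.01,0,0],"twist":[0,0,0]},{"dp":[-0.01,0,0],"twist":[0,0,0]},{"dp":[-0.01,0,0],"twist":[0,0,0]},{"dp":[-0.01,0,0],"twist":[0,0,0]}]' -1 | grep force
python3 -c "
from h import *
me()"
```

```text
force: [-0.6, -0.3, -1.1]
finger_force: 61.6
force: [-5.2, -0.7, 1.2]
finger_force: 62.1
t 43.75 P [ 0.5968 -0.0035  0.0037] az -175.21 tilt [-0.0028  0.    ] F [-5.2413 -0.7324  1.2007] w 0.0108 ff 62.053502798080444 q1,7 -8.663504099999516 97.56391743904878
```

```bash
python3 -m crank '[{"dp":[-0.002,0,0],"twist":[0,0,0]},{"dp":[-0.004,0,0],"twist":[0,0,0]},{"dp":[-0.006,0,0],"twist":[0,0,0]},{"dp":[-0.008,0,0],"twist":[0,0,0]},{"dp":[-0.008,0,0],"twist":[0,0,0]},{"dp":[-0.008,0,0],"twist":[0,0,0]},{"dp":[-0.008,0,0],"twist":[0,0,0]},{"dp":[-0.008,0,0],"twist":[0,0,0]},{"dp":[-0.008,0,0],"twist":[0,0,0]},{"dp":[-0.008,0,0],"twist":[0,0,0]}]' -1 | grep force
python3 -c "
from h import *
me()"
```

```text
force: [-17.4, -0.2, 14.5]
finger_force: 63.9
t 45.0 P [ 0.5968 -0.0035  0.0036] az -175.22 tilt [-0.0107 -0.0001] F [-17.4083  -0.1915  14.4907] w 0.0112 ff 63.923882246017456 q1,7 -8.666409627852032 97.53239478908998
```

```bash
python3 -m crank '[{"dp":[0,0,0],"twist":[0,0,0]},{"dp":[0,0,0],"twist":[0,0,0]},{"dp":[0,0,0],"twist":[0,0,0]},{"dp":[0,0,0],"twist":[0,0,0]},{"dp":[0.006,0,-0.04],"twist":[0,0,0]},{"dp":[0.006,0,-0.1],"twist":[0,0,0]},{"dp":[0.02,0,-0.2],"twist":[0,0,0]},{"dp":[0.05,0,-0.3],"twist":[0,0,0]},{"dp":[0.1,0,-0.4],"twist":[0,0,0]},{"dp":[0.2,0,-0.45],"twist":[0,0,0]}]' 0 | tail -1
python3 -c "
from h import *
me(); go((.396,.363,.12),94.5)"
```

```text
finger_force: 0.0
t 46.25 P [ 0.5042 -0.0115  0.2331] az -175.2 tilt [0.0071 0.0006] F [ 0.1589 -0.1648  0.7238] w 0.0425 ff 0.0 q1,7 -12.302722365199344 94.3877749058645
dp [0.1545, 0.7644, 0.2252] tw [0.0018, 0.0018, 0.5017] deg [ 0.3216  0.3166 90.3014]
```

```bash
python3 -m crank '[{"dp":[0.02,0.1,0],"twist":[0.002,0.002,0.502]},{"dp":[0.04,0.2,0],"twist":[0.002,0.002,0.502]},{"dp":[0.06,0.3,0],"twist":[0.002,0.002,0.502]},{"dp":[0.08,0.4,0],"twist":[0.002,0.002,0.502]},{"dp":[0.1,0.5,0.05],"twist":[0.002,0.002,0.502]},{"dp":[0.12,0.6,0.1],"twist":[0.002,0.002,0.502]},{"dp":[0.14,0.7,0.15],"twist":[0.002,0.002,0.502]},{"dp":[0.154,0.764,0.225],"twist":[0.002,0.002,0.502]},{"dp":[0.154,0.764,0.225],"twist":[0.002,0.002,0.502]},{"dp":[0.154,0.764,0.225],"twist":[0.002,0.002,0.502]}]' 0 | tail -1
python3 - <<'E'
from h import *
me(); c='wrist'; cal=calibration(c); im=save(c,'w9.png'); pans(im,cal,V=75)
for c in ['top','scene']:
    cal=calibration(c); capture(c)
    for r in tip_of(c,'pan1')[:5]: print(c,round(r['p'],2),np.round(r['point']),atz(cal,r['point'],.0))
E
```

```text
finger_force: 0.0
t 47.5 P [0.3938 0.3629 0.1172] az 94.55 tilt [-0.0074 -0.0006] F [ 1.3997 -0.0202  0.2268] w 0.0428 ff 0.0 q1,7 -59.021938873195175 -32.36688603038501
disc px [271. 308.] origin [0.3984 0.2792] az -86.0 grip [0.3925 0.364 ] far 0.1071 width 0.0177
top 0.88 [205. 249.] [0.4004 0.2749 0.    ]
top 0.7 [181. 146.] [0.7804 0.365  0.    ]
scene 0.59 [396. 334.] [0.7806 0.3554 0.    ]
scene 0.56 [383. 197.] [0.4019 0.2791 0.    ]
```

```bash
python3 -c "
from h import *
go((.3925,.364,.0042),94)"
```

```text
dp [0.003, -0.0022, 0.2263] tw [-0.0023, -0.0003, 0.0026] deg [-0.408  -0.0582  0.4663]
```

```bash
python3 -m crank '[{"dp":[0.003,-0.002,0.08],"twist":[-0.002,0,0.003]},{"dp":[0.003,-0.002,0.15],"twist":[-0.002,0,0.003]},{"dp":[0.003,-0.002,0.2],"twist":[-0.002,0,0.003]},{"dp":[0.003,-0.002,0.226],"twist":[-0.002,0,0.003]},{"dp":[0.003,-0.002,0.226],"twist":[-0.002,0,0.003]},{"dp":[0.003,-0.002,0.226],"twist":[-0.002,0,0.003]},{"dp":[0.003,-0.002,0.226],"twist":[-0.002,0,0.003]},{"dp":[0.003,-0.002,0.226],"twist":[-0.002,0,0.003]},{"dp":[0.003,-0.002,0.226],"twist":[-0.002,0,0.003]},{"dp":[0.003,-0.002,0.226],"twist":[-0.002,0,0.003]}]' 0 | grep -E "pos|force"
python3 -m crank '[{"dp":[0,0,0],"twist":[0,0,0]},{"dp":[0,0,0],"twist":[0,0,0]},{"dp":[0,0,0],"twist":[0,0,0]},{"dp":[0,0,0],"twist":[0,0,0]},{"dp":[0,0,0],"twist":[0,0,0]},{"dp":[0,0,0],"twist":[0,0,0]},{"dp":[0,0,0],"twist":[0,0,0]},{"dp":[0,0,0],"twist":[0,0,0]},{"dp":[0,0,0],"twist":[0,0,0]},{"dp":[0,0,0],"twist":[0,0,0]}]' -1 | tail -1
python3 -c "
from h import *
me(); go((.49,.102,.0042),184.8)"
```

```text
tool_pos: [0.3919, 0.3641, 0.0036]
force: [0.7, -0.2, -0.5]
finger_force: 0.0
finger_force: 61.9
t 50.25 P [0.392  0.3641 0.0035] az 93.9 tilt [-0.0016 -0.0002] F [ 0.3341 -0.332   3.4821] w 0.0109 ff 61.89363956451416 q1,7 -56.19495854064609 -30.08924802044228
dp [-0.5363, 0.16, -0.0016] tw [-0.0004, -0.0004, -0.505] deg [ -0.0757  -0.0696 -90.8993]
```

```bash
python3 -m crank '[{"dp":[-0.03,0.009,-0.001],"twist":[0,0,-0.03]},{"dp":[-0.08,0.024,-0.001],"twist":[0,0,-0.08]},{"dp":[-0.14,0.042,-0.001],"twist":[0,0,-0.135]},{"dp":[-0.2,0.06,-0.001],"twist":[0,0,-0.19]},{"dp":[-0.26,0.078,-0.001],"twist":[0,0,-0.245]},{"dp":[-0.32,0.096,-0.001],"twist":[0,0,-0.3]},{"dp":[-0.38,0.114,-0.001],"twist":[0,0,-0.355]},{"dp":[-0.44,0.132,-0.001],"twist":[0,0,-0.41]},{"dp":[-0.5,0.15,-0.001],"twist":[0,0,-0.46]},{"dp":[-0.536,0.16,-0.001],"twist":[0,0,-0.505]}]' -1 | tail -1
python3 - <<'E'
from h import *
me(); go((.49,.102,.0042),184.8)
for c in ['top','scene']:
    cal=calibration(c); capture(c)
    for r in tip_of(c,'pan1')[:5]: print(c,round(r['p'],2),np.round(r['point']),atz(cal,r['point'],.0))
E
```

```text
finger_force: 61.7
t 51.5 P [0.4901 0.1003 0.0037] az -175.02 tilt [-0.0021 -0.0007] F [-2.0381  0.0637  0.7824] w 0.0109 ff 61.71984314918518 q1,7 -5.606388188873968 60.816248549432686
dp [-0.0001, 0.0034, -0.001] tw [-0.0002, -0.0007, 0.001] deg [-0.0314 -0.126   0.1813]
top 0.59 [250. 202.] [0.5657 0.114  0.    ]
top 0.56 [180. 147.] [0.776  0.3705 0.    ]
scene 0.74 [398. 333.] [0.7781 0.3601 0.    ]
scene 0.69 [312. 240.] [0.5775 0.1072 0.    ]
```

```bash
python3 -m crank '[{"dp":[-0.015,0.003,0],"twist":[0,0,0.001]},{"dp":[-0.04,0.003,0],"twist":[0,0,0.001]},{"dp":[-0.065,0.003,0],"twist":[0,0,0.001]},{"dp":[-0.09,0.003,0],"twist":[0,0,0.001]},{"dp":[-0.115,0.003,0],"twist":[0,0,0.001]},{"dp":[-0.14,0.003,0],"twist":[0,0,0.001]},{"dp":[-0.16,0.003,0],"twist":[0,0,0.001]},{"dp":[-0.172,0.003,0],"twist":[0,0,0.001]},{"dp":[-0.18,0.003,0],"twist":[0,0,0.001]},{"dp":[-0.184,0.003,0],"twist":[0,0,0.001]}]' -1 | grep -E "pos|force"
python3 -m crank '[{"dp":[-0.002,0,0],"twist":[0,0,0]},{"dp":[-0.004,0,0],"twist":[0,0,0]},{"dp":[-0.006,0,0],"twist":[0,0,0]},{"dp":[-0.008,0,0],"twist":[0,0,0]},{"dp":[-0.01,0,0],"twist":[0,0,0]},{"dp":[-0.01,0,0],"twist":[0,0,0]},{"dp":[-0.01,0,0],"twist":[0,0,0]},{"dp":[-0.01,0,0],"twist":[0,0,0]},{"dp":[-0.01,0,0],"twist":[0,0,0]},{"dp":[-0.01,0,0],"twist":[0,0,0]}]' -1 | grep -E "pos|force"
python3 -m crank '[{"dp":[-0.002,0,0],"twist":[0,0,0]},{"dp":[-0.004,0,0],"twist":[0,0,0]},{"dp":[-0.006,0,0],"twist":[0,0,0]},{"dp":[-0.006,0,0],"twist":[0,0,0]},{"dp":[-0.006,0,0],"twist":[0,0,0]},{"dp":[-0.006,0,0],"twist":[0,0,0]},{"dp":[-0.006,0,0],"twist":[0,0,0]},{"dp":[-0.006,0,0],"twist":[0,0,0]},{"dp":[-0.006,0,0],"twist":[0,0,0]},{"dp":[-0.006,0,0],"twist":[0,0,0]}]' -1 | grep -E "pos|force"
python3 -c "
from h import *
me()"
```

```text
tool_pos: [0.5815, 0.1113, 0.0037]
force: [-1.1, 0.1, 1.5]
finger_force: 61.7
tool_pos: [0.5867, 0.1117, 0.0038]
force: [-0.2, 0.1, -0.3]
finger_force: 61.7
tool_pos: [0.5889, 0.112, 0.0037]
force: [-5.0, -0.3, 5.1]
finger_force: 62.2
t 55.45 P [0.5889 0.112  0.0037] az -175.38 tilt [-0.0027 -0.0004] F [-5.0468 -0.3409  5.0872] w 0.0112 ff 62.20951437950134 q1,7 -4.136716162675935 64.80529380255963
```

```bash
python3 -m crank '[{"dp":[-0.002,0,0],"twist":[0,0,0]},{"dp":[-0.004,0,0],"twist":[0,0,0]},{"dp":[-0.006,0,0],"twist":[0,0,0]},{"dp":[-0.006,0,0],"twist":[0,0,0]},{"dp":[-0.006,0,0],"twist":[0,0,0]},{"dp":[-0.006,0,0],"twist":[0,0,0]},{"dp":[-0.006,0,0],"twist":[0,0,0]},{"dp":[-0.006,0,0],"twist":[0,0,0]},{"dp":[-0.006,0,0],"twist":[0,0,0]},{"dp":[-0.006,0,0],"twist":[0,0,0]}]' -1 | grep -E "pos|force"
python3 -c "
from h import *
me()"
```

```text
tool_pos: [0.5889, 0.1119, 0.0036]
force: [-14.3, -1.3, 14.2]
finger_force: 63.8
t 56.7 P [0.5889 0.1119 0.0036] az -175.36 tilt [-0.0083 -0.0019] F [-14.3382  -1.3498  14.158 ] w 0.0105 ff 63.77445459365845 q1,7 -4.11033897003714 64.9310946804073
```

```bash
python3 -m crank '[{"dp":[0,0,0],"twist":[0,0,0]},{"dp":[0,0,0],"twist":[0,0,0]},{"dp":[0,0,0],"twist":[0,0,0]},{"dp":[0,0,0],"twist":[0,0,0]},{"dp":[0.006,0,-0.04],"twist":[0,0,0]},{"dp":[0.006,0,-0.1],"twist":[0,0,0]},{"dp":[0.05,0,-0.2],"twist":[0,0,0]},{"dp":[0.1,-0.05,-0.3],"twist":[0,0,0]},{"dp":[0.2,-0.1,-0.4],"twist":[0,0,0]},{"dp":[0.3,-0.15,-0.5],"twist":[0,0,0]}]' 0 | tail -1
python3 -m crank '[{"dp":[0.05,-0.05,-0.1],"twist":[0,0,0.026]},{"dp":[0.1,-0.1,-0.2],"twist":[0,0,0.026]},{"dp":[0.1,-0.1,-0.25],"twist":[0,0,0.026]},{"dp":[0.1,-0.1,-0.25],"twist":[0,0,0.026]},{"dp":[0.1,-0.1,-0.25],"twist":[0,0,0.026]},{"dp":[0.1,-0.1,-0.25],"twist":[0,0,0.026]},{"dp":[0.1,-0.1,-0.25],"twist":[0,0,0.026]},{"dp":[0.1,-0.1,-0.25],"twist":[0,0,0.026]},{"dp":[0.1,-0.1,-0.25],"twist":[0,0,0.026]},{"dp":[0.1,-0.1,-0.25],"twist":[0,0,0.026]}]' 0 | tail -1
python3 - <<'E'
from h import *
me(); c='wrist'; cal=calibration(c); im=save(c,'w10.png'); pans(im,cal,V=85); pans(im,cal,(95,100,60),(125,255,255),V=85)
E
```

```text
finger_force: 0.0
finger_force: 0.0
t 59.2 P [ 0.4197 -0.0188  0.3623] az 179.94 tilt [-0.0018 -0.0002] F [-0.4098  0.7927 -0.6837] w 0.0426 ff 0.0 q1,7 16.583027277129723 86.13878878554625
disc px [516. 265.] origin [0.5944 0.3486] az 4.5 grip [0.5096 0.342 ] far 0.1091 width 0.0428
```

View pics/w10.png

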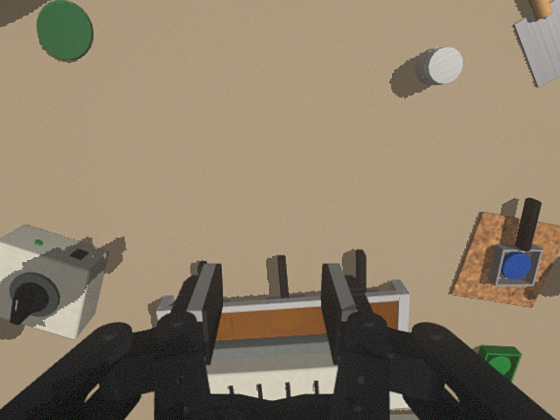

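```bash
python3 - <<'E'
from h import *
cal=calibration('wrist'); H=hsv(cv2.cvtColor(cv2.imread('pics/w10.png'),cv2.COLOR_BGR2RGB))
for x0,x1,y0,y1 in [(192,212,262,272),(274,292,255,296),(352,370,250,284)]:
    L=[]
    for y in range(y0,y1,1):
        k=np.nonzero(H[y,x0:x1,2]<75)[0]
        if len(k)>3: L.append(np.r_[y,atz(cal,(x0+k.mean(),y),.028)[:2],len(k)])
    L=np.array(L); k=np.polyfit(L[3:,1],L[3:,2],1) if len(L)>8 else [0]; print(L[0],L[-1],'az',np.degrees(np.arctan(k[0])))
capture('scene'); cal=calibration('scene')
for r in tip_of('scene','pan1_grip')[:5]: print(r['p'],r['point'],atz(cal,r['point'],.017))
save('scene','s4.png')
go((.608,-.343,.17),161)
E
```

```text
[262.       0.5794  -0.1182   8.    ] [270.       0.5923  -0.1234   4.    ] az -11.614552346264489
[256.       0.57    -0.0058   7.    ] [295.       0.6338  -0.0001   8.    ] az 5.280830567027074
[250.       0.561    0.1048   7.    ] [283.       0.614    0.1081  14.    ] az 1.3282618252635214
0.61 [270.1, 238.1] [ 0.6025 -0.0031  0.017 ]
dp [-0.3778, -0.6479, 0.3843] tw [-0.0001, -0.0005, 0.1052] deg [-0.0258 -0.0866 18.9351]
```

```bash
python3 -m crank '[{"dp":[-0.05,-0.08,0],"twist":[0,0,0.105]},{"dp":[-0.1,-0.16,0],"twist":[0,0,0.105]},{"dp":[-0.15,-0.25,0],"twist":[0,0,0.105]},{"dp":[-0.2,-0.35,0.05],"twist":[0,0,0.105]},{"dp":[-0.26,-0.45,0.1],"twist":[0,0,0.105]},{"dp":[-0.32,-0.55,0.18],"twist":[0,0,0.105]},{"dp":[-0.378,-0.648,0.27],"twist":[0,0,0.105]},{"dp":[-0.378,-0.648,0.36],"twist":[0,0,0.105]},{"dp":[-0.378,-0.648,0.384],"twist":[0,0,0.105]},{"dp":[-0.378,-0.648,0.384],"twist":[0,0,0.105]}]' 0 | tail -1
python3 - <<'E'
from h import *
me(); im=save('wrist','w11.png'); go((.608,-.343,.0915),161)
a=cv2.resize(cv2.imread('pics/s4.png')[225:290,180:345],None,fx=3.3,fy=3.3,interpolation=cv2.INTER_CUBIC)
b=cv2.cvtColor(im,cv2.COLOR_RGB2BGR); b[:a.shape[0],:a.shape[1]]=a; cv2.imwrite('pics/c6.png',b)
E
```

```text
finger_force: 0.0
t 60.65 P [ 0.6081 -0.3419  0.1704] az 161.09 tilt [-0.0022  0.0008] F [-0.2143  0.3269  0.48  ] w 0.0428 ff 0.0 q1,7 30.551165685354672 92.65771914912754
dp [0.0017, -0.002, 0.1613] tw [-0.0001, 0.0002, 0.0006] deg [-0.0214  0.0411  0.1011]
```

View pics/c6.png

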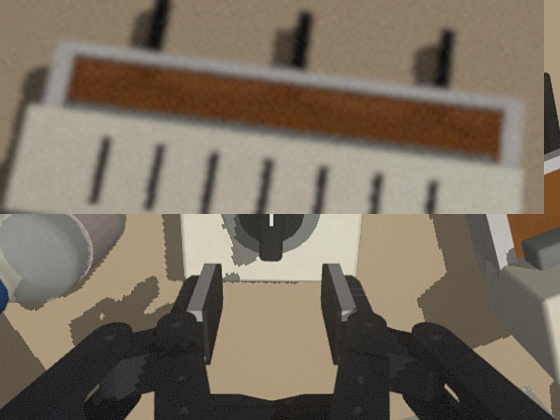

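```bash
python3 -m crank '[{"dp":[0.001,-0.001,0.05],"twist":[0,0,0]},{"dp":[0.001,-0.001,0.1],"twist":[0,0,0]},{"dp":[0.001,-0.001,0.158],"twist":[0,0,0]},{"dp":[0.001,-0.001,0.158],"twist":[0,0,0]},{"dp":[0.001,-0.001,0.158],"twist":[0,0,0]},{"dp":[0.001,-0.001,0.158],"twist":[0,0,0]},{"dp":[0.001,-0.001,0.158],"twist":[0,0,0]},{"dp":[0.001,-0.001,0.158],"twist":[0,0,0]},{"dp":[0.001,-0.001,0.158],"twist":[0,0,0]},{"dp":[0.001,-0.001,0.158],"twist":[0,0,0]}]' 0 | grep -E "pos|force"
python3 -m crank '[{"dp":[0,0,0],"twist":[0,0,0]},{"dp":[0,0,0],"twist":[0,0,0]},{"dp":[0,0,0],"twist":[0,0,0]},{"dp":[0,0,0],"twist":[0,0,0]},{"dp":[0,0,0],"twist":[0,0,0]},{"dp":[0,0,0],"twist":[0,0,0]},{"dp":[0,0,0],"twist":[0,0,0]},{"dp":[0,0,0],"twist":[0,0,0]},{"dp":[0,0,0],"twist":[0,0,0]},{"dp":[0,0,0],"twist":[0,0,0]}]' -1 | grep -E "pos|force"
python3 -c "
from h import *
me(); print(state()['ft_torque'])"
```

```text
tool_pos: [0.6073, -0.3433, 0.0911]
force: [-1.2, 0.0, -0.2]
finger_force: 0.0
tool_pos: [0.6076, -0.3424, 0.0913]
force: [-0.4, 5.7, 4.1]
finger_force: 59.9
t 63.2 P [ 0.6076 -0.3424  0.0913] az 161.05 tilt [-0.0014  0.001 ] F [-0.3952  5.6789  4.0565] w 0.0128 ff 59.889854192733765 q1,7 30.382865683150587 92.06253019008473
[ 1.0652  0.1827 -0.5173]
```

```bash
python3 -m crank '[{"dp":[0,0,0],"twist":[0,0,0.04]},{"dp":[0,0,0],"twist":[0,0,0.09]},{"dp":[0,0,0],"twist":[0,0,0.14]},{"dp":[0,0,0],"twist":[0,0,0.19]},{"dp":[0,0,0],"twist":[0,0,0.24]},{"dp":[0,0,0],"twist":[0,0,0.29]},{"dp":[0,0,0],"twist":[0,0,0.34]},{"dp":[0,0,0],"twist":[0,0,0.39]},{"dp":[0,0,0],"twist":[0,0,0.44]},{"dp":[0,0,0],"twist":[0,0,0.48]}]' -1 | grep -E "pos|force|width"
python3 -c "
from h import *
me(); print(state()['ft_torque'])"
python3 -m crank '[{"dp":[0,0,0],"twist":[0,0,0.04]},{"dp":[0,0,0],"twist":[0,0,0.08]},{"dp":[0,0,0],"twist":[0,0,0.12]},{"dp":[0,0,0],"twist":[0,0,0.16]},{"dp":[0,0,0],"twist":[0,0,0.2]},{"dp":[0,0,0],"twist":[0,0,0.23]},{"dp":[0,0,0],"twist":[0,0,0.25]},{"dp":[0,0,0],"twist":[0,0,0.265]},{"dp":[0,0,0],"twist":[0,0,0.275]},{"dp":[0,0,0],"twist":[0,0,0.28]}]' -1 | grep -E "pos|force|width"
python3 -c "
from h import *
me(); print(state()['ft_torque'])"
```

```text
tool_pos: [0.6078, -0.3421, 0.0913]
force: [0.9, 4.9, 3.7]
gripper_width: 0.0129
finger_force: 59.3
t 64.45 P [ 0.6078 -0.3421  0.0913] az 74.5 tilt [-0.0016  0.001 ] F [0.9337 4.9387 3.6573] w 0.0129 ff 59.320549964904785 q1,7 16.83896887181437 19.404614522868638
[1.2175 0.0582 0.0257]
tool_pos: [0.608, -0.3422, 0.0913]
force: [0.0, 4.9, 4.6]
gripper_width: 0.0128
finger_force: 59.4
t 65.7 P [ 0.608  -0.3422  0.0913] az 24.31 tilt [-0.0012  0.001 ] F [0.0032 4.9026 4.5859] w 0.0128 ff 59.41158950328827 q1,7 9.281689486606346 -22.49952444692076
[ 1.2559 -0.1143  0.035 ]
```

```bash
python3 -m crank '[{"dp":[0,0,0],"twist":[0,0,0.005]},{"dp":[0,0,0],"twist":[0,0,0.01]},{"dp":[0,0,0],"twist":[0,0,0.014]},{"dp":[0,0,0],"twist":[0,0,0.018]},{"dp":[0,0,0],"twist":[0,0,0.021]},{"dp":[0,0,0],"twist":[0,0,0.021]},{"dp":[0,0,0],"twist":[0,0,0.021]},{"dp":[0,0,0],"twist":[0,0,0.021]},{"dp":[0,0,0],"twist":[0,0,0.021]},{"dp":[0,0,0],"twist":[0,0,0.021]}]' -1 | grep -E "width"
python3 -c "
from h import *
me(); print(state()['ft_torque'])"
```

```text
gripper_width: 0.013
t 66.95 P [ 0.6081 -0.3422  0.0914] az 20.72 tilt [-0.0015  0.0005] F [0.0952 5.623  4.5215] w 0.013 ff 63.69455695152283 q1,7 8.737170538941609 -25.539723599670843
[ 1.3359 -0.1878  1.3929]
```

```bash
python3 -m crank '[{"dp":[0,0,0],"twist":[0,0,0]},{"dp":[0,0,0],"twist":[0,0,0]},{"dp":[0,0,0],"twist":[0,0,0]},{"dp":[0,0,0],"twist":[0,0,0]},{"dp":[0,0,-0.04],"twist":[0,0,0]},{"dp":[0,0,-0.1],"twist":[0,0,0]},{"dp":[0,0,-0.2],"twist":[0,0,0]},{"dp":[0,0,-0.3],"twist":[0,0,0]},{"dp":[0,0,-0.4],"twist":[0,0,0]},{"dp":[-0.02,0,-0.45],"twist":[0,0,0]}]' 0 | tail -1
python3 -m crank '[{"dp":[-0.05,-0.1,0],"twist":[0,0,0]},{"dp":[-0.1,-0.2,-0.1],"twist":[0,0,0]},{"dp":[-0.15,-0.3,-0.1],"twist":[0,0,0]},{"dp":[-0.15,-0.4,-0.1],"twist":[0,0,0]},{"dp":[-0.15,-0.5,-0.1],"twist":[0,0,0]},{"dp":[-0.15,-0.5,-0.1],"twist":[0,0,0]},{"dp":[-0.15,-0.5,-0.1],"twist":[0,0,0]},{"dp":[-0.15,-0.5,-0.1],"twist":[0,0,0]},{"dp":[-0.15,-0.5,-0.1],"twist":[0,0,0]},{"dp":[-0.15,-0.5,-0.1],"twist":[0,0,0]}]' 0 | tail -1
python3 - <<'E'
from h import *
me(); s=save('scene','s5.png'); cv2.imwrite('pics/c7.png',cv2.resize(cv2.cvtColor(s,cv2.COLOR_RGB2BGR)[150:350,110:440],None,fx=2.4,fy=2.4,interpolation=cv2.INTER_CUBIC))
E
```

```text
finger_force: 0.0
finger_force: 0.0
t 69.45 P [ 0.4408 -0.1393  0.3663] az 20.39 tilt [-0.0021 -0.0005] F [ 0.2309 -0.9295  0.3127] w 0.0425 ff 0.0 q1,7 -18.781895970163205 -54.829678417371895
```

View pics/c7.png

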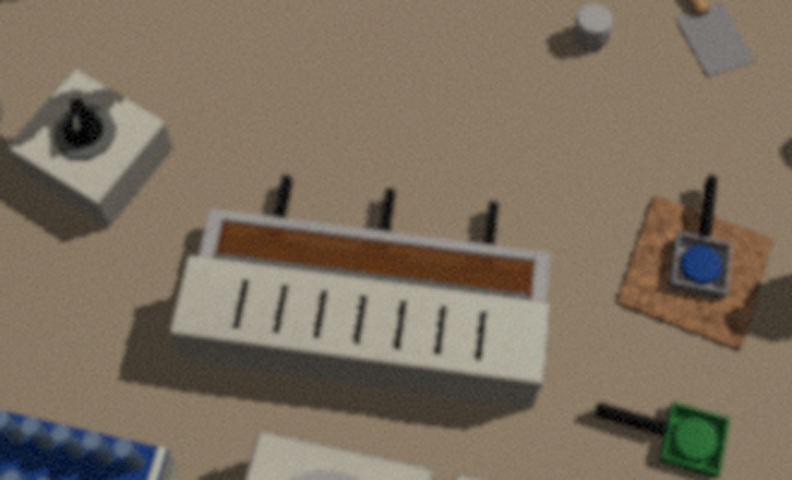

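```bash
python3 -c "
from workcell import *
print(sign_off())"
```

```text
the job is handed in; nothing more can be done
None
```

I handed the job in at about 70 s: the dial went to off first, the blue pan came out flat onto the cork mat, all three yellow pans are home and square under the hood, and the dial then went to full. I confirmed both dial stops and each pan's home position by contact force, and the final camera picture agrees. The sign-off returned no verdict.

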